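Uncover the cupping bowls and rack the saucers

TASK

The coffee is ready for tasting: take the two saucers that cover cupping bowls off their bowls and stand each of them on its edge in an empty slot of its own in the wooden saucer rack. Set the saucers down gently, never dropping them or forcing them into the rack, leave the bowls standing upright where they are, and leave the saucer that is already in the rack standing there.

Things in the scene. Friction and masses are not known exactly. Their poses are not given: they have to be found in the camera images.
- rack: fixed beech saucer rack, 176 x 100 mm, 72 mm high; origin at the centre of its footprint on the worktop, x along the row of slots, y across, z up. Two rails along x at y = +-38 mm, 14 mm wide, tops 22 mm high, carry six pairs of upright dowels, 8 mm thick, up to 72 mm high, at x = -70, -42, -14, 14, 42, 70 mm
- rack_slots (a point): middle of the rack's row, level with the rail tops, axes as the rack. Five slots, 20 mm wide between the dowels, centred at x = -56, -28, 0, 28, 56 mm; the one at 56 is taken. A saucer stands in a slot with its rim on both rails, axis roughly along x, leaning 3 or 4 degrees to its foot side; its centre is then 64 mm and its topmost rim 136 mm above this point
- saucer_1: clear glass saucer with a whitish sheen, 145 mm across, 21 mm high, 0.16 kg; origin at the centre of its underside, z along its axis to the hollow face. Starts face up as a lid on bowl_1, its foot just inside the mouth: underside 52 mm, rim top 73 mm above the worktop, rim 28 mm out beyond the bowl
- saucer_2: clear glass saucer with a whitish sheen, 145 mm across, 21 mm high, 0.16 kg; origin at the centre of its underside, z along its axis to the hollow face. Starts face up as a lid on bowl_2 in the same way
- saucer_rack: third saucer of the same kind, which already stands on edge in the rack's end slot and stays there
- saucer_1_mid (a point): point on the axis of saucer_1, 10.5 mm above its underside, same axes as the saucer. Shape of all the saucers: foot of 25 mm radius, then a cone that rises outwards; height of its outer side 4 mm at radius 38, 9 at 54, 13 at 62, 18 at the rim edge (72). Its wall is 4 to 5 mm thick and slopes 26 degrees to the saucer's plane
- saucer_2_mid (a point): point on the axis of saucer_2, 10.5 mm above its underside, same axes as the saucer. 
- saucer_rack_mid (a point): point on the axis of saucer_rack, 10.5 mm above its underside, same axes as the saucer. 
- bowl_1: a white cupping bowl with coffee in it, 88 mm across, 56 mm high, covered by saucer_1; loose, 0.2 kg; origin at the centre of its underside, z up
- bowl_2: a bowl of the same kind, covered by saucer_2
- bowl_open: a bowl of the same kind without a cover, a bystander
There are look-alikes about, which are no part of the job. Leave any red look-alike of the saucer_1 alone. Leave any purple or yellow look-alike of the bowl_2 alone.

How it is judged:
By the outcome, as a careful person would: the job done as asked, in the order asked, and still so for the second after the job is handed in, with the robot touching nothing.
It also fails if it takes over 64 s, if anything falls off the work surface, if the arm or the gripper's body presses on something with over 40 N, if the wrist force passes 120 N, or if a joint passes its speed limit or range.

ROBOT

A 6-joint arm with a two-finger parallel gripper is mounted at the origin on a cart in front of the work surface, level with it; the furniture and walls round the work are solid. World frame = base frame: x ahead of the robot, y to its left, z up, the work surface at z = 0. Lengths are in mm, angles in rad, forces in N, time in s.
With the tool pointing down it reaches from about 350 to 775 mm from the base axis. Payload 7.3 kg.
Tool frame: the origin (TCP) lies on the centre line of the jaws, within the pads' length; the fingertips stand 14 mm ahead of it and the grasp point (between the pads) lies 5 mm behind it; z points along the fingers, y is the line along which they close (so a half turn about z gives the same grasp; the last joint's range is limited). The gripper opens to 92 mm and grips with 3 to 60 N. Pads are 19 mm wide; open, the fingers measure 130 mm over their backs; the gripper's body (75 mm by 190 mm) begins 47 mm behind the grasp point.
Start: joints at [0.981, 0.342, 1.524, -0, 1.275, -0.146], TCP at [225.41, 474.167, 240.741] pointing down, gripper open.
Joint ranges: [-2.53, 2.53], [-0.77, 2.02], [0.04, 2.7], [-1, 4.14], [0.28, 2.66], [-3.11, 3.11]. Speed limits (rad/s): [2.57, 2.57, 3.14, 3.14, 3.14, 3.14].

INTERFACE

Orientations are given as [roll, pitch, yaw] about the fixed x, y, z axes, in that order (R = Rz(yaw) Ry(pitch) Rx(roll)).
In Python, from plant import get_obs, capture, bot, spot_in, trace, pinpoint gives the robot as it stands.
- The arm moves only by the tool play_rows, never from a script. Its argument "rows" is a list of rows, each a list of 2 entries, a list of its own where there are three numbers: the shift along the world's x, y, z in units of 3 cm (1.0 is 3 cm), then the turn, a rotation vector about the world's x, y, z in units of 8 degrees (1.0 is 8 degrees). A call has 1 to 12 rows; each row shifts and turns the commanded pose from where the row before left it; what a row does not reach is not made up. A row lasts 1/8 s, in which the tool goes at most 62.5 mm and 10.7 degrees, less where a joint would pass 70% of its speed; a pose out of reach is approached as far as the arm can. A call with a number of a shift or a turn outside -1 to 1 is refused whole. A call with a gripper value outside its range is refused whole. "hand" is the opening, from -1 (shut) to 1 (fully open), set as the call begins (left out, the last holds). The fingers move at their own pace and stop on an object; the grip force is fixed at half the most. Time passes only in rows, so rows that do not move let the fingers close. It gives the time, the measured TCP pose, the force, the opening and the grip force at its end, in the units of the state.
- get_obs(): the state, without advancing time (a new reading comes with each control period).
- capture(name): name is "scene" or "side" or "wrist"; returns a dict with "frame" (400x640x3 uint8, red, green, blue), "fov_y" (degrees; the focal length in pixels is half the picture's height over the tangent of half this angle, whatever the lens; pixels are square), "cx", "cy" (the principal point, pixels), "rvec" (rotation vector, rad) and "tvec" (3), from world to camera coordinates, as OpenCV has them; the wrist camera has in their place "hand_eye" (4x4, takes a point from camera to tool coordinates, whose origin is the TCP and whose axes are the flange's). Camera axes: x right, y down, z forward; pixel columns grow to the right and rows downward; lengths in mm; the calibration is good to about 2 mm. A picture is of the moment at which its call begins: read the wrist's pose just before it. There is no depth.
- bot.close_job(): hands the job in; it is judged then, once.
Trained networks look in the newest picture that a camera, given by its name, has taken for a name from the list of things; names that differ only in an ending like _2 or _b are one class to them, and where a whole thing is asked for, a point or a joint stands for the part that bears it (a point fixed in the world has none). Each returns a list of dicts, best first, with "p" (0 to 1); they miss things now and then, are a little off and sometimes report something else, mostly with a low value. They report only what shows in the picture. A call takes as long as a camera call. They do not tell look-alikes from the thing itself.
- spot_in(query, camera): "at" ([row, column] in pixels, amid what is visible of it).
- trace(query, camera): "mask" (400x640 bool, what is visible of it) and "at" ([row, column] in pixels, amid what is visible of it).
- pinpoint(query, camera): "at" ([row, column] in pixels: a listed point, or the origin of a listed thing).
The state is a dict: "time": time; "joint_positions": joint angles; "dq": joint speeds; "tau": joint torques, N m; "tool_pos": TCP position; "tcp_rot": TCP orientation; "contact_force": force on the tool from outside, world axes, zero at the start; "moment": the same for the moment, N m; "grip_width": finger opening in mm; "finger_force": force on a finger pad.
Only numpy, scipy, OpenCV 4.12 (cv2) and the standard library are available. Lean on these libraries where they do the work, as an engineer would, in place of code of your own. Each camera call takes 0.05 s, during which the arm holds its last target. There are 200 camera calls.

## Working session

There is one attempt and no reset: what is moved stays moved. The work goes in short steps, Python scripts to look and compute and a tool call to move; the robot and the scene stay as the last step left them, time stands still between calls to the robot, and variables do not carry over. Pictures are saved under pics/ and viewed, at most 10 in all, crops included, and the job is handed in when it is done.

Besides the shell and the picture viewer there is one more tool, called after "Call:" by a JSON object that holds its "op" and its "data", one argument or row to a line. play_rows: Moves the arm, as the interface text tells. Shifts and turns lie within -1 to 1; 1 stands for 3 cm of shift or 8 degrees of turn. Its arguments: {"type":"object","properties":{"rows":{"type":"array"},"hand":{"type":"number"}},"required":["rows"]}

```bash
ls; mkdir -p pics; cat > h.py <<'E'
import numpy as np, cv2
from plant import get_obs, capture, bot, spot_in, trace, pinpoint
from scipy.spatial.transform import Rotation as R
def cam(name):
    o=get_obs(); c=capture(name)
    f=200/np.tan(np.radians(c["fov_y"])/2)
    K=np.array([[f,0,c["cx"]],[0,f,c["cy"]],[0,0,1]])
    if "rvec" in c:
        Rm=R.from_rotvec(np.ravel(c["rvec"])).as_matrix(); t=np.ravel(c["tvec"])
    else:
        T=np.eye(4); T[:3,:3]=R.from_euler("xyz",o["tcp_rot"]).as_matrix(); T[:3,3]=o["tool_pos"]
        M=np.linalg.inv(T@np.array(c["hand_eye"])); Rm=M[:3,:3]; t=M[:3,3]
    return c["frame"],K,Rm,t
def ray(v,at):
    _,K,Rm,t=v; d=Rm.T@np.linalg.solve(K,[at[1],at[0],1]); return -Rm.T@t, d/np.linalg.norm(d)
def onz(v,at,z):
    o,d=ray(v,at); return o+d*(z-o[2])/d[2]
def tri(*va):
    A=np.zeros((3,3));b=np.zeros(3);rs=[ray(v,a) for v,a in va]
    for o,d in rs:
        P=np.eye(3)-np.outer(d,d);A+=P;b+=P@o
    p=np.linalg.solve(A,b); return p,[np.linalg.norm((np.eye(3)-np.outer(d,d))@(p-o)) for o,d in rs]
def proj(v,p):
    _,K,Rm,t=v; q=K@(Rm@np.asarray(p,float)+t); return q[1]/q[2],q[0]/q[2]
def save(im,n): cv2.imwrite("pics/"+n,im[...,::-1])
E
python3 - <<'E'
from h import *
np.set_printoptions(precision=1,suppress=True)
V={}
for n in ("scene","side","wrist"):
    v=V[n]=cam(n); print(n,"campos",-v[2].T@v[3])
    for q in ("saucer_1_mid","rack","rack_slots","bowl_1","bowl_open"):
        print(n,q,[(np.round(d["at"]).astype(int).tolist(),round(d["p"],2)) for d in pinpoint(q,n)][:8])
im=np.vstack([V["scene"][0],V["side"][0]]); save(cv2.resize(im,(480,600),interpolation=cv2.INTER_AREA),"a.png")
save(V["scene"][0],"scene.png"); save(V["side"][0],"side.png")
E
```

```text
pics
scene campos [-117.5 -913.7  653.1]
scene saucer_1_mid [([161, 309], 0.89), ([149, 283], 0.71)]
scene rack [([272, 428], 0.77), ([238, 448], 0.38)]
scene rack_slots [([263, 430], 0.58)]
scene bowl_1 [([199, 247], 0.85), ([181, 311], 0.79), ([196, 367], 0.66)]
scene bowl_open [([235, 375], 0.78)]
side campos [  318.7 -1102.   1167.3]
side saucer_1_mid [([164, 330], 0.74), ([140, 319], 0.63)]
side rack [([306, 361], 0.74)]
side rack_slots [([297, 360], 0.89)]
side bowl_1 [([250, 383], 0.98), ([190, 266], 0.76), ([183, 328], 0.65), ([209, 361], 0.48)]
side bowl_open [([249, 346], 0.93), ([166, 331], 0.61)]
wrist campos [152.6 510.5 386. ]
wrist saucer_1_mid []
wrist rack []
wrist rack_slots []
wrist bowl_1 [([252, 256], 0.79)]
wrist bowl_open []
```

View pics/scene.png

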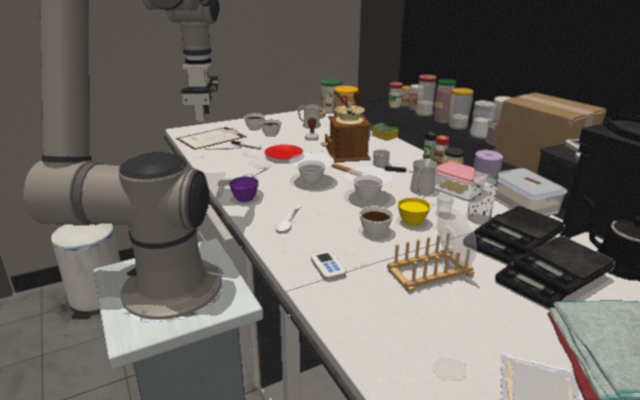

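View pics/side.png

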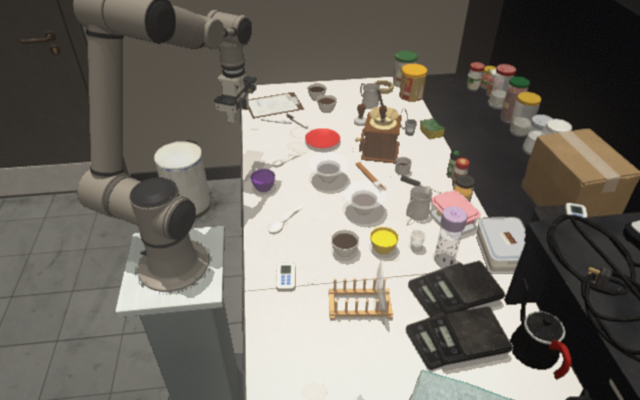

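The candidate lids are the glass saucers on white bowls at scene (175,311) and (188,367). The look-alikes are the red saucer at scene (153,283), the yellow bowl at (212,413), the purple bowl at (188,244), the open coffee bowl at (222,376) and the glass already in the rack at about (240,450). I'm choosing the two clear ones. Next I'll triangulate them and check a close crop.

```bash
python3 - <<'E'
from h import *
np.set_printoptions(precision=1,suppress=True)
s=cam("scene");d=cam("side")
def near(q,n,at):
    L=pinpoint(q,n); L=[x for x in L if np.hypot(*(np.array(x["at"])-at))<25]
    return L[0]["at"] if L else None
for q,a,b in (("saucer_1_mid",(170,311),(168,328)),("saucer_1_mid",(186,367),(198,364)),("bowl_1",(181,311),(183,328)),("bowl_1",(196,367),(209,361)),("bowl_open",(230,375),(249,346)),("rack",(272,428),(306,361)),("rack_slots",(263,430),(297,360)),("saucer_rack_mid",(240,450),(285,381)),("bowl_1",(190,245),(185,263)),("bowl_1",(220,414),(245,384))):
    A=near(q,"scene",a);B=near(q,"side",b)
    print(q,A,B, tri((s,A),(d,B)) if A is not None and B is not None else "")
# by hand
for a,b in (((175,311),(173,328)),((188,367),(203,364)),((153,283),(139,323))): print(tri((s,a),(d,b)), onz(s,a,65), onz(d,b,65))
for r,c in ((283,331),(283,385),(315,331),(315,391)): print("rackcorner",onz(d,(r,c),22))
f=s[0][90:300,220:490]; g=d[0][110:330,240:480]
save(np.hstack([cv2.resize(f,(400,311),interpolation=cv2.INTER_CUBIC),cv2.resize(g,(340,311),interpolation=cv2.INTER_CUBIC)]),"crop.png")
E
```

```text
saucer_1_mid [161.4, 311.4] [164.7, 331.2] (array([541. , 374.7,  59.1]), [np.float64(4.625739590753354), np.float64(4.625739590753209)])
saucer_1_mid None None 
bowl_1 [182.8, 310.1] [178.5, 330.0] (array([542.3, 393.2, -23.4]), [np.float64(1.070283366720773), np.float64(1.070283366720693)])
bowl_1 [197.2, 367.2] [210.1, 362.2] (array([623.1, 168.6,   4.3]), [np.float64(0.5871438253408208), np.float64(0.587143825340747)])
bowl_open [234.7, 374.8] [251.8, 346.1] (array([540.1,   1.2, -16.7]), [np.float64(0.4367812506320661), np.float64(0.43678125063209455)])
rack [270.6, 426.3] [305.6, 363.2] (array([ 552.3, -208.3,  -14. ]), [np.float64(6.7036635495530685), np.float64(6.703663549553182)])
rack_slots [265.0, 430.1] [300.7, 358.9] (array([ 537.3, -226.8,   24.2]), [np.float64(0.05824367360154678), np.float64(0.05824367360149301)])
saucer_rack_mid [238.8, 454.7] [286.7, 381.2] (array([ 595.6, -232.9,   82.3]), [np.float64(1.0567498228761056), np.float64(1.0567498228760008)])
bowl_1 [197.9, 244.5] [188.9, 265.6] (array([295.1, 342.9,  -4.1]), [np.float64(4.901252119512023), np.float64(4.901252119512004)])
bowl_1 [221.4, 416.2] [246.8, 383.7] (array([657.4, -21.2,   8.9]), [np.float64(4.506320532444022), np.float64(4.506320532444021)])
(array([532.7, 371.3,  17.9]), [np.float64(1.467842430430623), np.float64(1.4678424304307283)]) [484.3 273.5  65. ] [523.4 313.   65. ]
(array([629.3, 179.4,  28.4]), [np.float64(0.9170681740011889), np.float64(0.9170681740011577)]) [585.8 116.8  65. ] [619.5 137.   65. ]
(array([544.3, 620.1,   5.4]), [np.float64(1.808988306581892), np.float64(1.8089883065819712)]) [483.6 482.3  65. ] [533.5 529.2  65. ]
rackcorner [ 468.8 -151.8   22. ]
rackcorner [ 624.7 -171.1   22. ]
rackcorner [ 452.9 -263.8   22. ]
rackcorner [ 616.1 -283.9   22. ]
```

View pics/crop.png

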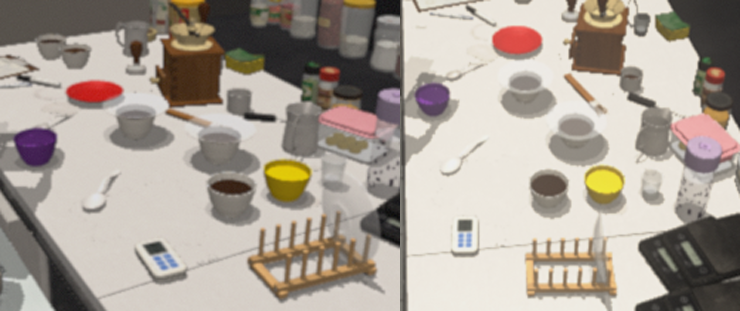

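The crop shows two whitish glass saucers on white bowls, at crop-left (110,135) and (122,218), with red, yellow and purple clearly distinct. So my choice stands: A at about (541,375) and B at about (623,168). Next I'll get the tool axes and a wrist-view pose.

```bash
python3 - <<'E'
from h import *
np.set_printoptions(precision=3,suppress=True)
o=get_obs();print(o["tool_pos"],o["tcp_rot"],o["grip_width"]);print(R.from_euler("xyz",o["tcp_rot"]).as_matrix())
c=capture("wrist");print(np.array(c["hand_eye"]),c["fov_y"])
E
```

```text
[225.396 474.169 240.725] [ 3.142 -0.     2.698] 91.97143595375022
[[-0.903  0.429  0.   ]
 [ 0.429  0.903  0.   ]
 [ 0.     0.    -1.   ]]
[[  -0.      -0.954   -0.301   81.324]
 [   1.      -0.001    0.001    1.578]
 [  -0.001   -0.301    0.954 -145.253]
 [   0.       0.       0.       1.   ]] 68.60791082161924
```

Call:
{"op": "play_rows", "data": {
  "rows": [
    [[1,-0.5,0.3],[0,0,0]],
    [[1,-0.5,0.3],[0,-1,0]],
    [[1,-0.5,0.3],[0,-1,0]],
    [[1,-0.5,0.3],[0,-1,0]],
    [[1,-0.5,0.3],[0,-1,0]],
    [[0.6,-0.5,0],[0,0,0]],
    [[0,0,0],[0,0,0]]
  ]
}}

```text
time: 2.92
tool_pos: [393.9, 383.4, 285.8]
tcp_rot: [2.879, 0.499, 2.629]
contact_force: [-0.1, -0.5, 0.1]
grip_width: 91.8
finger_force: 0.0
```

```bash
python3 - <<'E'
from h import *
np.set_printoptions(precision=3,suppress=True)
o=get_obs();print(o["tool_pos"],o["tcp_rot"],o["joint_positions"]);print(R.from_euler("xyz",o["tcp_rot"]).as_matrix())
v=cam("wrist");save(v[0],"w1.png")
for q in ("saucer_1_mid","bowl_1"): print(q,[(np.round(d["at"],1),round(d["p"],2),onz(v,d["at"],62.5 if q[0]=="s" else 0)) for d in pinpoint(q,"wrist")])
E
```

```text
[393.883 383.372 285.835] [2.879 0.499 2.629] [ 0.854  0.203  1.721 -0.535  0.903 -0.001]
[[-0.765  0.366  0.53 ]
 [ 0.431  0.902 -0.001]
 [-0.478  0.228 -0.848]]
saucer_1_mid [(array([ 82.9, 451.6]), 0.75, array([500.861, 580.637,  62.5  ])), (array([174.4, 307.7]), 0.7, array([536.597, 365.986,  62.5  ]))]
bowl_1 [(array([225.1, 229.3]), 0.62, array([624.935, 177.599,   0.   ]))]
```

```bash
cat > kin.py <<'E'
import numpy as np
from scipy.spatial.transform import Rotation as R
from scipy.optimize import least_squares
Rz=lambda a:R.from_euler("z",a).as_matrix(); Ry=lambda a:R.from_euler("y",a).as_matrix()
lim=np.array([[-2.53,2.53],[-.77,2.02],[.04,2.7],[-1,4.14],[.28,2.66],[-3.11,3.11]])
def fk(q,p):
    H,L1,L2,Lt,off,e=p
    A=Rz(q[0]); x=np.array([0,0,H])+A@[0,off,0]; A=A@Ry(q[1]); x=x+A@[0,0,L1]; A=A@Ry(q[2]); x=x+A@[e,0,L2]
    A=A@Rz(q[3])@Ry(q[4]); x=x+A@[0,0,Lt]; return x,A@Rz(q[5])
D=[([0.981,0.342,1.524,0,1.275,-0.146],[225.41,474.167,240.741],[3.142,0,2.698]),([0.854,0.203,1.721,-0.535,0.903,-0.001],[393.88,383.37,285.83],[2.879,.499,2.629])]
def fit(D):
    f=lambda p:np.concatenate([fk(q,p)[0]-x for q,x,_ in D]+[[.02*p[5]]])
    return least_squares(f,[200,450,450,250,76,0])
def ik(x,Rt,p,C,q0):
    best=None
    for k in range(12):
        s=np.array(q0) if k==0 else np.random.default_rng(k).uniform(lim[:,0],lim[:,1])
        s=np.clip(s,lim[:,0]+1e-3,lim[:,1]-1e-3)
        def f(q):
            a,B=fk(q,p); return np.concatenate([(a-x)/100,(R.from_matrix(Rt.T@B@C)).as_rotvec()])
        r=least_squares(f,s,bounds=(lim[:,0],lim[:,1]))
        if best is None or r.cost<best[1]-1e-9: best=(r.x,r.cost)
        if k==0 and best[1]<1e-6: break
    return best
E
python3 - <<'E'
from kin import *
np.set_printoptions(precision=3,suppress=True)
r=fit(D);print(r.x,r.fun)
for q,x,e in D: print(fk(q,r.x)[1].T@R.from_euler("xyz",e).as_matrix())
E
```

```text
[174.512 516.344 365.271 302.755  76.256  11.889] [ 0.08  -0.14  -0.189 -0.054  0.158  0.189  0.238]
[[ 0.    -1.     0.001]
 [ 1.     0.     0.   ]
 [-0.     0.001  1.   ]]
[[ 0.001 -1.    -0.001]
 [ 1.     0.001  0.   ]
 [-0.    -0.001  1.   ]]
```

```bash
cat >> kin.py <<'E'
P=np.array([174.512,516.344,365.271,302.755,76.256,11.889]); C=Rz(np.pi/2)
def rot(zt,yt):
    zt=np.array(zt,float);yt=np.array(yt,float); return np.column_stack([np.cross(yt,zt),yt,zt])
def grasp(S,azd,th,s,back=0,rt=64.6,zs=16.5):   # S: saucer underside centre
    az=np.radians(azd);t=np.radians(th);a=np.array([np.cos(az),np.sin(az),0]);k=np.array([0,0,1.])
    z=a*np.cos(t)-k*np.sin(t);y=s*(a*np.sin(t)+k*np.cos(t))
    return S-a*rt+k*zs-z*back, rot(z,y)
def place(slot,fazd,th,s,up=0,rt=64.6,zs=16.5,lean=2.,mid=10.5,h=64):  # slot: world point at rail level; face az f
    # saucer frame: inward dir -> down (lean to foot side), face -> f
    az=np.radians(fazd);f=np.array([np.cos(az),np.sin(az),0]);k=np.array([0,0,1.])
    L=np.radians(lean);n=f*np.cos(L)+k*np.sin(L);u=k*np.cos(L)-f*np.sin(L)  # n axis, u up in-plane
    t=np.radians(th); c=slot+k*(h+up)-u*0-n*mid   # underside centre
    z=-u*np.cos(t)-n*np.sin(t);y=s*(-u*np.sin(t)+n*np.cos(t))
    return c+u*rt+n*zs, rot(z,y)
E
python3 - <<'E'
from kin import *
np.set_printoptions(precision=2,suppress=True)
q0=D[1][0]
for nm,S in (("A",np.array([537,366,52.])),("B",np.array([624,172,52.]))):
  for th in (30,):
    for az in range(-180,180,20):
      for s in (1,-1):
        b=[ik(*grasp(S,az,th,s,k),P,C,q0) for k in (0,)]
        if b[0][1]<1e-5: print(nm,th,az,s,b[0][0])
rx=np.degrees(np.arctan2(-19.3,156));u=np.array([np.cos(np.radians(rx)),np.sin(np.radians(rx)),0])
for x in (-56,0):
  for f in (rx,rx+180):
    for s in (1,-1):
      for up in (0,80):
        b=ik(*place(np.array([537,-227,22])+x*u,f,30,s,up),P,C,q0); print("place",x,round(f),s,up,b[0],b[1]<1e-5)
E
```

```text
A 30 -80 1 [ 0.87  1.25  0.62 -0.8   1.97  2.22]
A 30 -80 -1 [ 0.87  1.25  0.62 -0.8   1.97 -0.92]
A 30 -60 1 [ 0.95  1.05  1.11 -0.91  1.59  2.28]
A 30 -60 -1 [ 0.95  1.05  1.11 -0.91  1.59 -0.86]
A 30 20 1 [0.61 0.65 2.4  3.42 0.96 3.11]
A 30 20 -1 [ 0.61  0.65  2.4   3.42  0.96 -0.03]
A 30 40 -1 [0.26 0.65 2.45 2.69 1.01 0.02]
A 30 60 1 [ 0.02  0.66  2.29  2.01  0.96 -2.94]
A 30 60 -1 [0.02 0.66 2.29 2.01 0.96 0.2 ]
A 30 80 1 [-0.07  0.73  2.01  1.44  1.05 -2.67]
A 30 80 -1 [-0.07  0.73  2.01  1.44  1.05  0.47]
A 30 100 1 [-0.05  0.84  1.67  1.08  1.28 -2.49]
A 30 100 -1 [-0.05  0.84  1.67  1.08  1.28  0.65]
A 30 120 1 [ 0.01  0.98  1.29  0.85  1.58 -2.41]
A 30 120 -1 [0.01 0.98 1.29 0.85 1.58 0.73]
A 30 140 1 [ 0.1   1.15  0.85  0.72  1.92 -2.38]
A 30 140 -1 [0.1  1.15 0.85 0.72 1.92 0.76]
A 30 160 1 [ 0.21  1.46  0.12  0.74  2.4  -2.25]
A 30 160 -1 [0.21 1.46 0.12 0.74 2.4  0.89]
B 30 -100 1 [ 0.54  1.25  0.6  -0.8   1.98  2.23]
B 30 -100 -1 [ 0.54  1.25  0.6  -0.8   1.98 -0.91]
B 30 -80 1 [ 0.61  1.05  1.1  -0.9   1.61  2.28]
B 30 -80 -1 [ 0.61  1.05  1.1  -0.9   1.61 -0.86]
B 
[... 991 characters left out ...]
4  0.25  2.07  0.61  0.49  2.03] True
place -56 173 1 80 [-0.74  0.14  1.94  0.43  0.7   2.25] True
place -56 173 -1 0 [-0.74  0.25  2.07  0.61  0.49 -1.11] True
place -56 173 -1 80 [-0.74  0.14  1.94  0.43  0.7  -0.9 ] True
place 0 -7 1 0 [-0.45  0.81  1.05 -0.15  1.75 -0.32] True
place 0 -7 1 80 [-0.45  0.77  0.9  -0.16  1.93 -0.35] True
place 0 -7 -1 0 [-0.45  0.81  1.05 -0.15  1.75  2.82] True
place 0 -7 -1 80 [-0.45  0.77  0.9  -0.16  1.93  2.79] True
place 0 173 1 0 [-0.66  0.33  1.94  0.53  0.5   2.18] True
place 0 173 1 80 [-0.66  0.23  1.82  0.38  0.7   2.36] True
place 0 173 -1 0 [-0.66  0.33  1.94  0.53  0.5  -0.96] True
place 0 173 -1 80 [-0.66  0.23  1.82  0.38  0.7  -0.78] True
```

```bash
cat > plan.py <<'E'
from kin import *
rx=-7.05;u=np.array([np.cos(np.radians(rx)),np.sin(np.radians(rx)),0])
slot=lambda x:np.array([537,-227,22.])+x*u
def path(S,az,s,sl,face,th=30,n=12,lift=90,up=90,first="pitch"):
    """waypoints (x,R): back-off, grasp, lift, then pitch while moving / yaw while moving, down"""
    x0,R0=grasp(S,az,th,s,60);x1,R1=grasp(S,az,th,s)
    x2=x1+[0,0,lift]; x3,R3=place(sl,face,th,s,up); x4,R4=place(sl,face,th,s,0)
    W=[(x0+(x1-x0)*i/4,R1) for i in range(5)]+[(x1+(x2-x1)*i/3,R1) for i in (1,2,3)]
    dy=(face-az+180)%360-180; a=np.radians(az); t=np.array([-np.sin(a),np.cos(a),0])
    tot=np.radians(90-2)
    for i in range(1,2*n+1):
        f=i/(2*n)
        if first=="both": p=y=f
        else: p=min(1,2*f);y=max(0,2*f-1)
        if first=="yaw": p,y=y,p
        Rm=Rz(np.radians(dy*y))@R.from_rotvec(t*tot*p).as_matrix()@R1
        W.append((x2+(x3-x2)*f+[0,0,60*np.sin(np.pi*f)],Rm))
    W+=[(x3+(x4-x3)*i/4,R4) for i in range(1,5)]
    back=x4-R4[:,2]*70; W+=[(x4+(back-x4)*i/3,R4) for i in range(1,4)]
    return W
def check(W,q0):
    q=np.array(q0);Q=[]
    for k,(x,Rm) in enumerate(W):
        b=ik(x,Rm,P,C,q)
        if b[1]>1e-5: return Q,k
        if k and np.abs(b[0]-q).max()>1.2: return Q,-k
        q=b[0];Q.append(q)
    return np.array(Q),None
E
python3 - <<'E'
from plan import *
np.set_printoptions(precision=2,suppress=True)
for nm,S,azs,sx in (("A",np.array([537,366,52.]),(60,70,80),0),("B",np.array([624,172,52.]),(10,20,30),-56)):
  for az in azs:
   for face in (rx,rx+180):
    for s in (-1,):
     for m in ("pitch","yaw","both"):
      Q,e=check(path(S,az,s,slot(sx),face,first=m),D[1][0])
      if e is None: print(nm,az,round(face),s,m,"ok min",Q.min(0),"max",Q.max(0),"step",np.abs(np.diff(Q,axis=0)).max(0))
      else: print(nm,az,round(face),s,m,"fail",e, len(path(S,az,s,slot(sx),face)))
E
```

```text
A 60 -7 -1 pitch ok min [-0.45  0.27  0.78 -0.38  0.71  0.2 ] max [0.15 0.85 2.37 2.01 1.97 2.82] step [0.05 0.08 0.1  0.31 0.12 0.32]
A 60 -7 -1 yaw fail 20 39
A 60 -7 -1 both ok min [-0.45  0.15  0.78 -0.16  0.63  0.2 ] max [0.02 0.85 2.37 2.01 1.97 2.82] step [0.03 0.08 0.1  0.19 0.09 0.22]
A 60 173 -1 pitch ok min [-0.7   0.17  1.29 -0.52  0.5  -0.96] max [0.15 0.66 2.37 2.01 1.65 2.27] step [0.1  0.08 0.1  0.31 0.13 0.4 ]
A 60 173 -1 yaw ok min [-0.7   0.2   0.79 -0.05  0.5  -0.96] max [0.02 0.94 2.37 2.01 2.46 0.77] step [0.1  0.08 0.14 0.3  0.17 0.2 ]
A 60 173 -1 both ok min [-0.7   0.2   1.41 -0.04  0.5  -0.96] max [0.02 0.66 2.37 2.01 1.5  1.13] step [0.08 0.08 0.09 0.27 0.1  0.26]
A 70 -7 -1 pitch ok min [-0.45  0.31  0.78 -0.42  0.87  0.34] max [0.16 0.85 2.21 1.7  1.97 2.82] step [0.05 0.07 0.1  0.23 0.09 0.24]
A 70 -7 -1 yaw fail 20 39
A 70 -7 -1 both ok min [-0.45  0.18  0.78 -0.16  0.76  0.34] max [-0.04  0.85  2.21  1.7   1.97  2.82] step [0.03 0.07 0.1  0.14 0.09 0.18]
A 70 173 -1 pitch ok min [-0.7   0.17  1.34 -0.52  0.5  -0.96] max [0.17 0.69 2.21 1.7  1.57 2.14] 
[... 2172 characters left out ...]
8  0.23  1.04 -0.27  0.5   0.07] max [-0.07  0.72  2.51  2.38  1.84  2.81] step [0.03 0.09 0.11 0.48 0.19 0.49]
B 30 -7 -1 yaw fail 20 39
B 30 -7 -1 both ok min [-0.48  0.14  1.04 -0.17  0.46  0.07] max [-0.2   0.72  2.51  2.38  1.84  2.81] step [0.03 0.09 0.08 0.29 0.12 0.31]
B 30 173 -1 pitch ok min [-0.79  0.1   1.17 -0.52  0.49 -1.11] max [-0.05  0.65  2.51  2.38  1.8   2.55] step [0.12 0.09 0.11 0.48 0.19 0.49]
B 30 173 -1 yaw ok min [-0.79  0.11  0.75 -0.1   0.49 -1.11] max [-0.19  0.96  2.51  2.38  2.48  0.78] step [0.14 0.09 0.17 0.44 0.18 0.25]
B 30 173 -1 both ok min [-0.79  0.11  1.42 -0.04  0.49 -1.11] max [-0.2   0.65  2.51  2.38  1.48  1.22] step [0.09 0.09 0.1  0.36 0.1  0.31]
```

```bash
cat > rows.py <<'E'
from plan import *
import json
def rows_joint(q0,q1,n):
    X=[fk(np.array(q0)+(np.array(q1)-q0)*i/n,P) for i in range(n+1)]
    return rows([(x,A@C) for x,A in X])
def rows(W):
    cx,cR=W[0];out=[]
    for x,Rm in W[1:]:
        d=np.round((x-cx)/30,2); r=np.round(R.from_matrix(Rm@cR.T).as_rotvec()/np.radians(8),2)
        cx=cx+30*d; cR=R.from_rotvec(r*np.radians(8)).as_matrix()@cR
        out.append([d.tolist(),r.tolist()])
    print(json.dumps(out).replace(" ","")); print("max",max(np.abs(o).max() for o in out),"end",np.round(cx,1))
    return out
E
python3 - <<'E'
from rows import *
from h import cam,get_obs,onz
np.set_printoptions(precision=2,suppress=True)
v=cam("side");
for at in ((227,276),(208,300)): print("spoon",onz(v,at,5))
q=np.array(get_obs()["joint_positions"]);A=np.array([537,367,52.])
x,Rm=grasp(A,75,30,-1,110);x=x+[0,0,60];b=ik(x,Rm,P,C,[-.05,.6,2.1,1.5,1,.45]);print(x,b)
n=18;print(np.array([fk(q+(b[0]-q)*i/n,P)[0] for i in range(0,n+1,3)]))
rows_joint(q,b[0],n)
E
```

```text
spoon [323.7  121.58   5.  ]
spoon [411.65 206.16   5.  ]
[495.62 212.58 183.5 ] (array([-0.27,  0.45,  2.08,  1.24,  1.16,  0.68]), np.float64(2.649282236687619e-23))
[[392.91 384.97 285.87]
 [383.09 325.83 212.6 ]
 [364.28 292.05 165.33]
 [356.66 280.54 143.73]
 [375.34 277.27 144.11]
 [424.67 261.48 160.05]
 [495.62 212.58 183.5 ]]
[[[-0.03,-0.74,-0.91],[0.33,0.69,-0.99]],[[-0.12,-0.66,-0.81],[0.33,0.67,-1.0]],[[-0.18,-0.57,-0.72],[0.35,0.65,-1.04]],[[-0.21,-0.47,-0.63],[0.36,0.64,-1.05]],[[-0.22,-0.38,-0.52],[0.36,0.62,-1.07]],[[-0.19,-0.28,-0.43],[0.38,0.6,-1.08]],[[-0.16,-0.19,-0.33],[0.38,0.59,-1.09]],[[-0.09,-0.12,-0.24],[0.4,0.58,-1.1]],[[-0.01,-0.07,-0.15],[0.41,0.56,-1.11]],[[0.1,-0.04,-0.07],[0.42,0.55,-1.11]],[[0.2,-0.02,0.01],[0.44,0.54,-1.12]],[[0.32,-0.05,0.07],[0.46,0.53,-1.11]],[[0.44,-0.09,0.14],[0.48,0.5,-1.12]],[[0.56,-0.17,0.18],[0.5,0.49,-1.12]],[[0.65,-0.27,0.22],[0.53,0.47,-1.11]],[[0.73,-0.39,0.24],[0.55,0.44,-1.11]],[[0.8,-0.54,0.27],[0.56,0.41,-1.11]],[[0.83,-0.7,0.27],[0.59,0.37,-1.11]]]
max 1.12 end [495.5 212.5 183.6]
```

```bash
python3 - <<'E'
from rows import *
from h import get_obs
q=np.array(get_obs()["joint_positions"]);A=np.array([537,367,52.])
x,Rm=grasp(A,75,30,-1,110);b=ik(x+[0,0,60],Rm,P,C,[-.05,.6,2.1,1.5,1,.45])[0]
n=23;W=[]
for i in range(n+1):
    X,M=fk(q+(b-q)*i/n,P); W.append((X+[0,0,110*np.sin(np.pi*i/n)],M@C))
Q,e=check(W,q);print(e,np.abs(np.diff(Q,axis=0)).max(0).round(2),Q.min(0).round(2),Q.max(0).round(2),np.array([w[0] for w in W])[::4].round(0).tolist())
rows(W)
E
```

```text
None [0.05 0.04 0.04 0.09 0.05 0.05] [-0.27  0.2   1.66 -0.53  0.9  -0.  ] [0.86 0.45 2.08 1.24 1.32 0.71] [[393.0, 385.0, 286.0], [382.0, 324.0, 267.0], [363.0, 290.0, 260.0], [357.0, 280.0, 252.0], [382.0, 276.0, 236.0], [439.0, 254.0, 209.0]]
[[[-0.02,-0.59,-0.22],[0.25,0.54,-0.77]],[[-0.07,-0.54,-0.17],[0.26,0.53,-0.78]],[[-0.12,-0.48,-0.13],[0.27,0.52,-0.8]],[[-0.14,-0.43,-0.1],[0.28,0.51,-0.81]],[[-0.17,-0.37,-0.08],[0.27,0.49,-0.83]],[[-0.17,-0.3,-0.06],[0.29,0.49,-0.83]],[[-0.16,-0.25,-0.05],[0.29,0.47,-0.84]],[[-0.15,-0.2,-0.05],[0.29,0.47,-0.85]],[[-0.12,-0.14,-0.05],[0.31,0.46,-0.86]],[[-0.07,-0.1,-0.05],[0.31,0.46,-0.86]],[[-0.03,-0.06,-0.07],[0.31,0.44,-0.87]],[[0.04,-0.04,-0.09],[0.33,0.44,-0.86]],[[0.09,-0.02,-0.1],[0.33,0.43,-0.88]],[[0.17,-0.02,-0.13],[0.35,0.42,-0.87]],[[0.24,-0.03,-0.14],[0.36,0.41,-0.87]],[[0.31,-0.06,-0.18],[0.37,0.4,-0.88]],[[0.38,-0.09,-0.19],[0.38,0.39,-0.87]],[[0.45,-0.15,-0.22],[0.4,0.38,-0.87]],[[0.51,-0.2,-0.24],[0.41,0.37,-0.88]],[[0.56,-0.29,-0.25],[0.42,0.35,-0.87]],[[0.6,-0.36,-0.27],[0.44,0.33,-0.87]],[[0.64,-0.46,-0.29],[0.45,0.31,-0.87]],[[0.65,-0.57,-0.28],[0.46,0.29,-0.86]]]
max 0.88 end [495.5 212.5 183.6]
```

Call:
{"op": "play_rows", "data": {
  "rows": [
    [[-0.02,-0.59,-0.22],[0.25,0.54,-0.77]],
    [[-0.07,-0.54,-0.17],[0.26,0.53,-0.78]],
    [[-0.12,-0.48,-0.13],[0.27,0.52,-0.8]],
    [[-0.14,-0.43,-0.1],[0.28,0.51,-0.81]],
    [[-0.17,-0.37,-0.08],[0.27,0.49,-0.83]],
    [[-0.17,-0.3,-0.06],[0.29,0.49,-0.83]],
    [[-0.16,-0.25,-0.05],[0.29,0.47,-0.84]],
    [[-0.15,-0.2,-0.05],[0.29,0.47,-0.85]],
    [[-0.12,-0.14,-0.05],[0.31,0.46,-0.86]],
    [[-0.07,-0.1,-0.05],[0.31,0.46,-0.86]],
    [[-0.03,-0.06,-0.07],[0.31,0.44,-0.87]],
    [[0.04,-0.04,-0.09],[0.33,0.44,-0.86]]
  ],
  "hand": -0.13
}}

```text
time: 4.62
tool_pos: [357.9, 279.6, 252.2]
tcp_rot: [-2.872, -0.227, 1.226]
contact_force: [-0.4, -0.9, -0.5]
grip_width: 40.1
finger_force: 0.0
```

Call:
{"op": "play_rows", "data": {
  "rows": [
    [[0.09,-0.02,-0.1],[0.33,0.43,-0.88]],
    [[0.17,-0.02,-0.13],[0.35,0.42,-0.87]],
    [[0.24,-0.03,-0.14],[0.36,0.41,-0.87]],
    [[0.31,-0.06,-0.18],[0.37,0.4,-0.88]],
    [[0.38,-0.09,-0.19],[0.38,0.39,-0.87]],
    [[0.45,-0.15,-0.22],[0.4,0.38,-0.87]],
    [[0.51,-0.2,-0.24],[0.41,0.37,-0.88]],
    [[0.56,-0.29,-0.25],[0.42,0.35,-0.87]],
    [[0.6,-0.36,-0.27],[0.44,0.33,-0.87]],
    [[0.64,-0.46,-0.29],[0.45,0.31,-0.87]],
    [[0.65,-0.57,-0.28],[0.46,0.29,-0.86]],
    [[0,0,0],[0,0,0]]
  ]
}}

```text
time: 6.12
tool_pos: [496.2, 211.1, 182.4]
tcp_rot: [-2.095, 0.002, -0.262]
contact_force: [1.0, -0.0, 0.1]
grip_width: 40.1
finger_force: 0.0
```

```bash
python3 - <<'E'
from h import *
import pickle
np.set_printoptions(precision=2,suppress=True)
o=get_obs();print(o["time"],o["tool_pos"],o["joint_positions"],o["tcp_rot"],o["grip_width"]);M=R.from_euler("xyz",o["tcp_rot"]).as_matrix();print(M)
v=cam("wrist");save(v[0],"w2.png");pickle.dump(v,open("w2.pkl","wb"))
for q,z in (("saucer_1_mid",62.5),("saucer_1",52),("bowl_1",0)): print(q,[(np.round(d["at"],1),round(d["p"],2),onz(v,d["at"],z)) for d in pinpoint(q,"wrist")])
im=v[0].copy()
for A in ((537,367),(541,375)):
  for r,z in ((72,70),(44,0)):
    pts=np.array([proj(v,[A[0]+r*np.cos(t),A[1]+r*np.sin(t),z])[::-1] for t in np.linspace(0,6.28,60)])
    cv2.polylines(im,[pts.astype(int)],False,(255,0,0) if A[0]==537 else (0,0,255),1)
save(im,"w2o.png")
E
```

```text
6.125 [496.17 211.11 182.35] [-0.28  0.49  2.02  1.23  1.16  0.69] [-2.09  0.   -0.26] 40.08929954282669
[[ 0.97 -0.13  0.22]
 [-0.26 -0.48  0.84]
 [-0.   -0.87 -0.5 ]]
saucer_1_mid [(array([186. , 342.5]), 0.84, array([530.3 , 363.64,  62.5 ])), (array([180.3, 295. ]), 0.67, array([544.48, 497.19,  62.5 ]))]
saucer_1 [(array([183. , 300.9]), 0.92, array([538.93, 499.05,  52.  ])), (array([185.4, 352.7]), 0.82, array([529.42, 357.57,  52.  ])), (array([ 13.4, 504.2]), 0.59, array([629.64, 175.14,  52.  ]))]
bowl_1 [(array([180.1, 380.5]), 0.6, array([530.05, 367.6 ,   0.  ])), (array([ 15.8, 501.6]), 0.42, array([650.68, 203.89,   0.  ]))]
```

View pics/w2o.png

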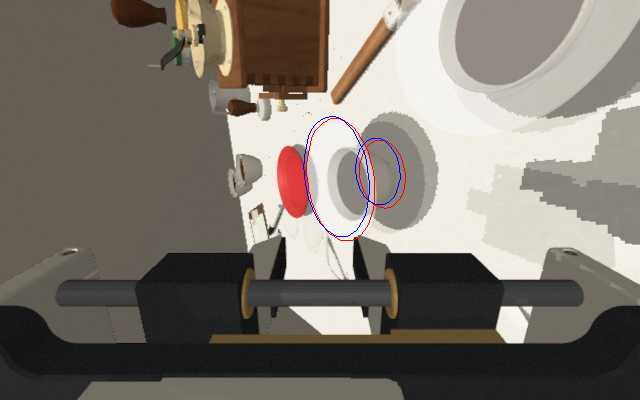

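```bash
python3 - <<'E'
from h import *
np.set_printoptions(precision=1,suppress=True)
v=cam("wrist");im=v[0].copy()
def prof(A):
    S=[(25,52),(38,56),(54,61),(62,65),(72,70),(72,73)]
    return [[A[0]+r*np.cos(t),A[1]+r*np.sin(t),z] for r,z in S for t in np.linspace(0,6.28,72)]
for q in ("saucer_1","bowl_1"):
    for d in trace(q,"wrist"):
        ys,xs=np.nonzero(d["mask"]); print(q,d["p"],d["at"],len(ys),ys.min(),ys.max(),xs.min(),xs.max())
        if 150<np.mean(xs)<420 and np.mean(xs)>310:
            cs,_=cv2.findContours(d["mask"].astype(np.uint8),0,1); cv2.drawContours(im,cs,-1,(255,0,0) if q[0]=="s" else (0,200,0),1)
for A in ((537,367),(532,367),(537,360)):
    p=np.array([proj(v,x) for x in prof(A)]); print(A,p.min(0),p.max(0))
c=im[90:260,250:460];c=cv2.LUT(c,np.clip((np.arange(256)-120)*1.9,0,255).astype(np.uint8))
save(cv2.resize(c,None,fx=3.5,fy=3.5,interpolation=cv2.INTER_NEAREST),"w3.png")
E
```

```text
saucer_1 0.87 [183.5, 345.0] 6879 122 246 307 379
saucer_1 0.73 [54.7, 503.2] 25947 0 137 399 639
bowl_1 0.71 [183.1, 383.8] 778 152 207 372 396
(537, 367) [117.7 306.4] [241. 377.]
(532, 367) [122.2 306.8] [245.2 377.6]
(537, 360) [116.2 308.6] [241.8 381.8]
```

View pics/w3.png

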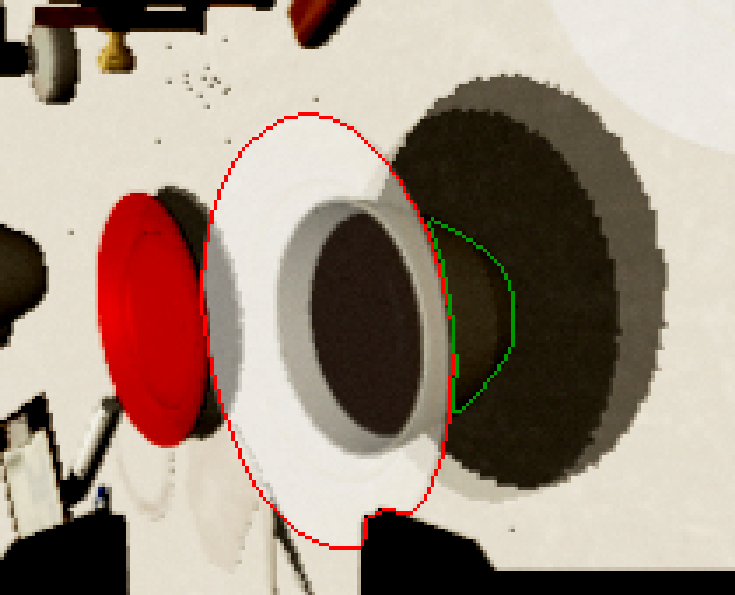

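The enhanced crop shows A's saucer outlined cleanly: rows 122–246, cols 307–379, with the bowl seen through it at (183,350). That fits A at about (531.5, 365.5), rim at about 70. Approaching now.

Call:
{"op": "play_rows", "data": {
  "rows": [
    [[-0.2,0,-1],[0,0,0]],
    [[0,0,-0.97],[0,0,0]],
    [[0.13,0.5,-0.3],[0,0,0]],
    [[0.13,0.5,-0.3],[0,0,0]],
    [[0.13,0.5,-0.3],[0,0,0]],
    [[0.13,0.5,-0.3],[0,0,0]],
    [[0,0,0],[0,0,0]]
  ]
}}

```text
time: 7.35
tool_pos: [505.1, 272.7, 88.2]
tcp_rot: [-2.094, -0.0, -0.258]
contact_force: [0.5, -0.8, 0.6]
grip_width: 40.1
finger_force: 0.0
```

```bash
cat > fitw.py <<'E'
from h import *
from scipy.optimize import least_squares
def pts(A,z0=52):
    S=[(72,18),(72,21),(54,9)]
    return [[A[0]+r*np.cos(t),A[1]+r*np.sin(t),z0+z] for r,z in S for t in np.linspace(0,6.28,90)]
def fit(v,mask,A0,fr,z0=52):
    """fr: which extents to use of top,bottom,left,right"""
    ys,xs=np.nonzero(mask);e=np.array([ys.min(),ys.max(),xs.min(),xs.max()])
    def f(p):
        q=np.array([proj(v,x) for x in pts(p,z0)]);m=np.array([q[:,0].min(),q[:,0].max(),q[:,1].min(),q[:,1].max()])
        return (m-e)[list(fr)]
    r=least_squares(f,A0);return r.x,r.fun,e
E
python3 - <<'E'
from fitw import *
np.set_printoptions(precision=1,suppress=True)
o=get_obs();print(o["tool_pos"],o["joint_positions"]);v=cam("wrist")
for d in trace("saucer_1","wrist"):
    ys,xs=np.nonzero(d["mask"]);print(d["p"],d["at"],ys.min(),ys.max(),xs.min(),xs.max())
for A in ((531.5,365.5),(536,365.5),(531.5,370)):
    q=np.array([proj(v,x) for x in pts(A)]);print(A,q.min(0),q.max(0))
E
```

```text
[505.1 272.7  88.2] [-0.1  0.7  2.   1.5  1.   0.5]
0.93 [200.6, 297.9] 119 280 253 328
0.82 [186.9, 250.4] 149 232 241 259
0.62 [63.2, 498.5] 0 145 343 639
(531.5, 365.5) [119.7 253. ] [293.5 327.7]
(536, 365.5) [113.9 252.3] [288.1 326.9]
(531.5, 370) [121.  251.7] [291.9 324.3]
```

Call:
{"op": "play_rows", "data": {
  "rows": [
    [[0.08,0.26,-0.17],[0,0,0]],
    [[0.08,0.25,-0.16],[0,0,0]],
    [[0.08,0.25,-0.16],[0,0,0]],
    [[0.08,0.25,-0.17],[0,0,0]],
    [[0,0,0],[0,0,0]]
  ]
}}

```text
time: 8.07
tool_pos: [514.9, 302.6, 68.0]
tcp_rot: [-2.095, 0.0, -0.26]
contact_force: [0.3, -0.2, 0.1]
grip_width: 39.8
finger_force: 0.0
```

Call:
{"op": "play_rows", "data": {
  "rows": [
    [[0,0,0],[0,0,0]],
    [[0,0,0],[0,0,0]],
    [[0,0,0],[0,0,0]]
  ],
  "hand": -0.8
}}

```text
time: 8.45
tool_pos: [515.3, 301.8, 68.7]
tcp_rot: [-2.094, -0.001, -0.261]
contact_force: [0.3, -0.3, 0.1]
grip_width: 14.5
finger_force: 0.0
```

Call:
{"op": "play_rows", "data": {
  "rows": [
    [[0,0,0],[0,0,0]],
    [[0,0,0],[0,0,0]],
    [[0,0,0],[0,0,0]],
    [[0,0,0],[0,0,0]]
  ],
  "hand": -1
}}

```text
time: 8.95
tool_pos: [515.5, 302.3, 69.8]
tcp_rot: [-2.092, -0.001, -0.26]
contact_force: [0.7, -0.8, 5.1]
grip_width: 4.4
finger_force: 28.4
```

```bash
python3 - <<'E'
from fitw import *
np.set_printoptions(precision=1,suppress=True)
o=get_obs();print(o["tool_pos"],o["contact_force"],o["moment"],o["grip_width"],o["finger_force"]);v=cam("wrist")
for d in trace("saucer_1","wrist")[:2]:
    ys,xs=np.nonzero(d["mask"]);print(d["p"],d["at"],ys.min(),ys.max(),xs.min(),xs.max())
q=np.array([proj(v,x) for x in pts((531.5,365.5))]);print(q.min(0),q.max(0))
E
```

```text
[515.5 302.3  69.8] [ 0.7 -0.8  5.1] [0.6 0.  0.2] 4.416986363025556 28.40367961694028
0.75 [75.5, 520.4] 0 183 352 639
0.74 [198.0, 283.4] 124 324 246 324
[125.9 244.6] [329.3 328.9]
```

Call:
{"op": "play_rows", "data": {
  "rows": [
    [[0,0,0.15],[0,0,0]],
    [[0,0,0.2],[0,0,0]],
    [[0,0,0.3],[0,0,0]],
    [[0,0,0.45],[0,0,0]],
    [[0,0,0.6],[0,0,0]],
    [[0,0,0.7],[0,0,0]],
    [[0,0,0.7],[0,0,0]],
    [[0,0,0.5],[0,0,0]],
    [[0,0,0],[0,0,0]]
  ]
}}

```text
time: 10.18
tool_pos: [515.5, 301.9, 178.1]
tcp_rot: [-2.094, -0.003, -0.261]
contact_force: [1.3, 0.4, -2.0]
grip_width: 4.3
finger_force: 29.1
```

```bash
python3 - <<'E'
from fitw import *
import pickle
np.set_printoptions(precision=1,suppress=True)
o=get_obs();print(o["tool_pos"],o["contact_force"],o["moment"],o["grip_width"],o["finger_force"]);v=cam("wrist")
im=v[0].copy()
M=R.from_euler("xyz",o["tcp_rot"]).as_matrix()
for d in trace("saucer_1","wrist")[:2]:
    ys,xs=np.nonzero(d["mask"]);print(d["p"],d["at"],ys.min(),ys.max(),xs.min(),xs.max())
    pickle.dump((v,d["mask"],o),open("hold%d.pkl"%(ys.min()>50),"wb"))
    cs,_=cv2.findContours(d["mask"].astype(np.uint8),0,1);cv2.drawContours(im,cs,-1,(255,0,0),1)
q=np.array([proj(v,np.array(x)+[0,0,o["tool_pos"][2]-68.5]) for x in pts((531.5,365.5))]);print(q.min(0),q.max(0))
hull=cv2.convexHull(q[:,::-1].astype(np.float32)).astype(int);cv2.polylines(im,[hull],True,(0,0,255),1)
save(im,"w4.png")
s=cam("side");print("bowls side",[(np.round(d["at"]),round(d["p"],2)) for d in pinpoint("bowl_1","side")])
E
```

```text
[515.5 301.9 178.1] [ 1.3  0.4 -2. ] [-0.7  0.4  0. ] 4.295018609374564 29.119569894355664
0.83 [56.7, 588.4] 0 140 517 639
0.79 [185.3, 323.9] 149 231 303 334
[126.1 242.8] [329.9 326.5]
bowls side [(array([247., 386.]), 0.92), (array([188., 266.]), 0.7), (array([181., 328.]), 0.44)]
```

View pics/w4.png

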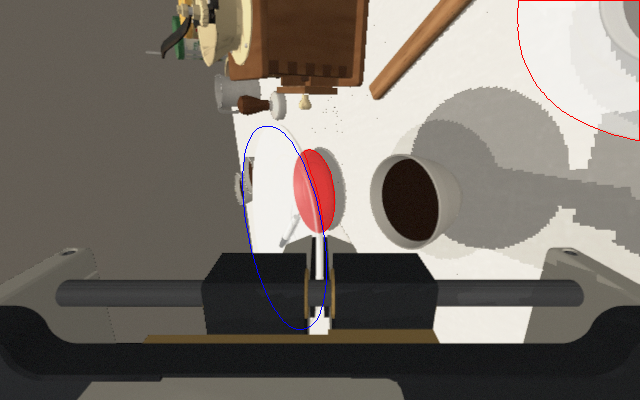

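The view shows the saucer gripped at its rim as predicted, top of the outline at about (126,265). Bowl A stands upright with its coffee at (200,412). Next I'll fit the in-hand tilt numerically from edge strength.

```bash
cat > hand.py <<'E'
from h import *
from scipy.optimize import minimize
def held(o,th,rt,x0=0,s=-1,off=0.):
    M=R.from_euler("xyz",o["tcp_rot"]).as_matrix();t=np.radians(th);z=M[:,2];y=M[:,1]
    a=z*np.cos(t)+s*y*np.sin(t);n=-z*np.sin(t)+s*y*np.cos(t)
    zs=15.2+(rt-62)*np.tan(t)+off
    return np.array(o["tool_pos"])+a*rt-n*zs+M[:,0]*x0,a,n,M[:,0]
def rim(o,r,z,T,*p):
    c,a,n,b=held(o,*p);return np.array([c+n*z+r*(np.cos(t)*a+np.sin(t)*b) for t in T])
def score(v,G,o,p,T):
    tot=[]
    for r,z in ((72,21),(72,18)):
        q=np.array([proj(v,x) for x in rim(o,r,z,T,*p)]).astype(np.float32)
        g=cv2.remap(G,q[:,1].reshape(-1,1),q[:,0].reshape(-1,1),cv2.INTER_LINEAR);tot.append(g.mean())
    return max(tot)
def grad(v):
    g=cv2.GaussianBlur(v[0],(0,0),1.2).astype(np.float32);gx=cv2.Sobel(g,-1,1,0);gy=cv2.Sobel(g,-1,0,1)
    return np.minimum(np.sqrt(gx**2+gy**2).max(2),40).astype(np.float32)
E
python3 - <<'E'
from hand import *
np.set_printoptions(precision=2,suppress=True)
o=get_obs();v=cam("wrist");G=grad(v);T=np.radians(np.arange(-75,76,3))
S=[(score(v,G,o,(th,rt,x0),T),th,rt,x0) for th in range(18,38) for rt in np.arange(58,72,1) for x0 in (-6,-4,-2,0,2,4,6)]
S.sort(reverse=True)
for s in S[:8]: print(np.array(s))
im=v[0].copy()
for col,p in (((255,0,0),S[0][1:]),((0,0,255),(30,64.6,0))):
  for z in (18,21):
    q=np.array([proj(v,x)[::-1] for x in rim(o,72,z,np.radians(np.arange(-90,91,4)),*p)]);cv2.polylines(im,[np.int32(q*16)],False,col,1,shift=4) if 0 else [cv2.circle(im,tuple(np.int32(k)),0,col,-1) for k in q]
c=im[110:260,230:400];c=cv2.LUT(c,np.clip((np.arange(256)-90)*1.6,0,255).astype(np.uint8))
save(cv2.resize(c,None,fx=4,fy=4,interpolation=cv2.INTER_NEAREST),"w5.png")
E
```

```text
[25.41 28.   61.   -6.  ]
[25.35 28.   60.   -6.  ]
[25.33 32.   67.   -6.  ]
[25.32 32.   68.   -6.  ]
[25.18 31.   71.   -6.  ]
[25.13 32.   71.   -4.  ]
[25.11 30.   65.   -4.  ]
[25.1 32.  70.  -6. ]
```

View pics/w5.png

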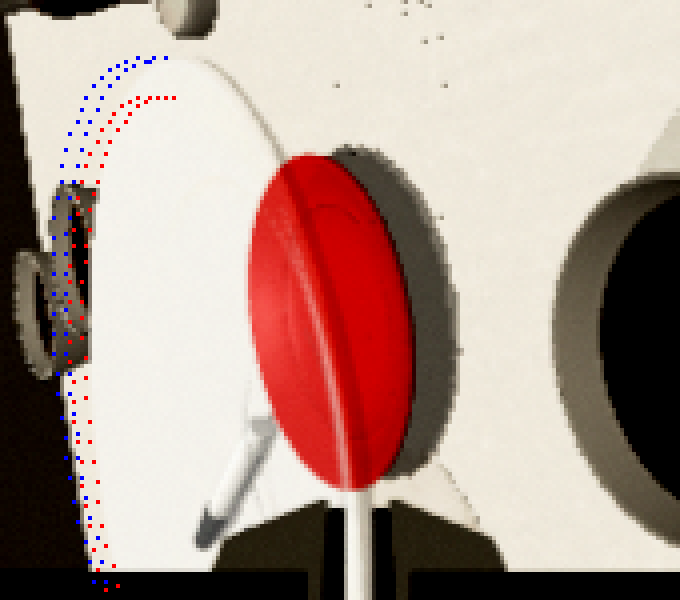

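```bash
python3 - <<'E'
from hand import *
from scipy.optimize import least_squares
np.set_printoptions(precision=2,suppress=True)
o=get_obs();v=cam("wrist");T=np.radians(np.arange(-180,180,2))
def obs(p):
    q=np.concatenate([[proj(v,x) for x in rim(o,72,z,T,*p)] for z in (18,21)]).astype(np.float32)
    h=cv2.convexHull(q).reshape(-1,2); h=np.vstack([h,h[:1]])
    def right(row):
        xs=[a[1]+(b[1]-a[1])*(row-a[0])/(b[0]-a[0]) for a,b in zip(h,h[1:]) if (a[0]-row)*(b[0]-row)<0];return max(xs)
    return np.array([q[:,1].min(),q[:,0].min(),right(150),right(210)])
m=np.array([253,124,301,315])
for p in ((30,64.6,0),(26,64.6,0),(26,62,0)): print(p,obs(p))
r=least_squares(lambda p:np.append(obs(p)-m,(p[1]-64.6)/3),[27,64.6,0],diff_step=1e-2);print(r.x,r.fun)
r=least_squares(lambda p:np.append(obs([p[0],p[1],p[2],-1,p[3]])-m,[(p[1]-64.6)/3,p[3]/1]),[27,64.6,0,0.1],diff_step=1e-2);print(r.x,r.fun)
E
```

```text
(30, 64.6, 0) [243.11 124.84 298.1  320.5 ]
(26, 64.6, 0) [252.96 124.66 300.62 320.05]
(26, 62, 0) [252.27 124.9  299.94 319.68]
[25.41 60.84  0.  ] [ 0.44  0.98 -0.97  4.45 -1.25]
[25.13 65.25 -0.   -1.45] [ 0.69  0.62 -2.14  2.43  0.22 -1.45]
```

```bash
cat > transit.py <<'E'
from rows import *
from h import get_obs
def transit(az,face,sl,up,th0=30,th1=26,n1=14,n2=18,bump=50,lean=2.,fp=.4,mode="pitch"):
    o=get_obs();x0=np.array(o["tool_pos"]);R0=R.from_euler("xyz",o["tcp_rot"]).as_matrix();q=np.array(o["joint_positions"])
    x3,R3=place(sl,face,th1,-1,up,rt=64.6,zs=15.2+2.6*np.tan(np.radians(th1)),lean=lean)
    a=np.radians(az);t=np.array([-np.sin(a),np.cos(a),0]);tot=np.radians(90-th0+th1-lean);dy=np.radians((face-az+180)%360-180)
    W=[(x0,R0)];n=n1+n2
    for i in range(1,n+1):
        p=min(1,i/n1);y=max(0,(i-n1)/n2)
        f=p*fp+y*(1-fp)
        W.append((x0+(x3-x0)*f+[0,0,bump*np.sin(np.pi*f)],Rz(dy*y)@R.from_rotvec(t*tot*p).as_matrix()@R0))
    W[-1]=(x3,R3)
    Q,e=check(W,q)
    print("fail" if e else "ok",e)
    if e is None:
        print("steps",np.abs(np.diff(Q,axis=0)).max(0).round(2),Q.min(0).round(2),Q.max(0).round(2));print(np.array([w[0] for w in W])[::4].round(0).tolist())
    rows(W)
E
python3 - <<'E'
from transit import *
transit(75,rx+180,slot(0),90)
E
```

```text
ok None
steps [0.06 0.05 0.06 0.16 0.07 0.21] [-0.64  0.18  1.35 -0.44  0.75 -0.68] [0.23 0.48 2.04 1.39 1.52 2.12]
[[515.0, 302.0, 176.0], [517.0, 242.0, 201.0], [519.0, 181.0, 224.0], [521.0, 121.0, 242.0], [524.0, 55.0, 256.0], [526.0, -15.0, 262.0], [528.0, -86.0, 261.0], [531.0, -156.0, 252.0], [533.0, -227.0, 241.0]]
[[[0.02,-0.5,0.21],[-0.72,0.19,-0.0]],[[0.01,-0.51,0.21],[-0.73,0.2,-0.0]],[[0.02,-0.5,0.21],[-0.72,0.19,-0.0]],[[0.02,-0.5,0.2],[-0.73,0.2,-0.0]],[[0.02,-0.51,0.2],[-0.72,0.19,0.0]],[[0.01,-0.5,0.2],[-0.73,0.19,0.0]],[[0.02,-0.5,0.18],[-0.72,0.2,-0.0]],[[0.02,-0.51,0.18],[-0.73,0.19,-0.0]],[[0.02,-0.5,0.17],[-0.72,0.2,-0.0]],[[0.01,-0.5,0.16],[-0.72,0.19,-0.0]],[[0.02,-0.51,0.15],[-0.73,0.19,-0.0]],[[0.02,-0.5,0.14],[-0.72,0.2,-0.0]],[[0.02,-0.5,0.13],[-0.73,0.19,-0.0]],[[0.01,-0.51,0.11],[-0.72,0.2,-0.0]],[[0.02,-0.58,0.12],[-0.0,-0.0,0.68]],[[0.03,-0.59,0.1],[-0.0,-0.0,0.68]],[[0.02,-0.59,0.08],[-0.0,-0.0,0.68]],[[0.02,-0.59,0.06],[-0.0,-0.0,0.68]],[[0.02,-0.58,0.05],[-0.0,-0.0,0.68]],[[0.02,-0.59,0.02],[-0.0,-0.0,0.68]],[[0.02,-0.59,0.01],[-0.0,-0.0,0.68]],[[0.02,-0.58,-0.0],[0.0,-0.0,0.68]],[[0.02,-0.59,-0.03],[0.0,-0.0,0.68]],[[0.02,-0.59,-0.04],[0.0,-0.0,0.68]],[[0.02,-0.59,-0.05],[0.0,-0.0,0.68]],[[0.02,-0.58,-0.06],[0.0,-0.0,0.68]],[[0.02,-0.59,-0.07],[0.0,-0.0,0.68]],[[0.02,-0.59,-0.09],[0.0,-0.0,0.68]],[[0.02,-0.58,-0.09],[0.0,-0.0,0.68]],[[0.02,-0.59,-0.09],[0.0,-0.0,0.68]],[[0.02,-0.59,-0.11],[0.0,-0.0,0.68]],[[0.02,-0.59,-0.1],[0.01,-0.0,0.69]]]
max 0.73 end [ 533.3 -226.7  240.7]
```

Call:
{"op": "play_rows", "data": {
  "rows": [
    [[0.02,-0.5,0.21],[-0.72,0.19,0]],
    [[0.02,-0.5,0.21],[-0.73,0.2,0]],
    [[0.02,-0.5,0.21],[-0.72,0.19,0]],
    [[0.02,-0.5,0.2],[-0.73,0.2,0]],
    [[0.02,-0.5,0.2],[-0.72,0.19,0]],
    [[0.02,-0.5,0.2],[-0.73,0.19,0]],
    [[0.02,-0.5,0.18],[-0.72,0.2,0]],
    [[0.02,-0.5,0.18],[-0.73,0.19,0]],
    [[0.02,-0.5,0.17],[-0.72,0.2,0]],
    [[0.02,-0.5,0.16],[-0.72,0.19,0]],
    [[0.02,-0.5,0.15],[-0.73,0.19,0]],
    [[0.02,-0.5,0.14],[-0.72,0.2,0]]
  ]
}}

```text
time: 11.98
tool_pos: [522.1, 121.6, 242.5]
tcp_rot: [2.929, 0.003, -0.261]
contact_force: [0.2, 0.5, -1.3]
grip_width: 3.7
finger_force: 29.0
```

Call:
{"op": "play_rows", "data": {
  "rows": [
    [[0.02,-0.5,0.13],[-0.73,0.19,0]],
    [[0.02,-0.5,0.11],[-0.72,0.2,0]],
    [[0.02,-0.58,0.12],[0,0,0.68]],
    [[0.02,-0.59,0.1],[0,0,0.68]],
    [[0.02,-0.59,0.08],[0,0,0.68]],
    [[0.02,-0.59,0.06],[0,0,0.68]],
    [[0.02,-0.59,0.05],[0,0,0.68]],
    [[0.02,-0.59,0.02],[0,0,0.68]],
    [[0.02,-0.59,0.01],[0,0,0.68]],
    [[0.02,-0.59,0],[0,0,0.68]],
    [[0.02,-0.59,-0.03],[0,0,0.68]],
    [[0.02,-0.59,-0.04],[0,0,0.68]]
  ]
}}

```text
time: 13.48
tool_pos: [529.0, -85.0, 260.2]
tcp_rot: [2.725, 0.003, 0.691]
contact_force: [-0.4, 1.0, -1.3]
grip_width: 4.1
finger_force: 29.0
```

Call:
{"op": "play_rows", "data": {
  "rows": [
    [[0.02,-0.59,-0.05],[0,0,0.68]],
    [[0.02,-0.59,-0.06],[0,0,0.68]],
    [[0.02,-0.59,-0.07],[0,0,0.68]],
    [[0.02,-0.59,-0.09],[0,0,0.68]],
    [[0.02,-0.59,-0.09],[0,0,0.68]],
    [[0.02,-0.59,-0.09],[0,0,0.68]],
    [[0.02,-0.59,-0.11],[0,0,0.68]],
    [[0.02,-0.59,-0.1],[0,0,0.69]],
    [[0,0,0],[0,0,0]]
  ]
}}

```text
time: 14.6
tool_pos: [533.8, -227.5, 240.1]
tcp_rot: [2.725, -0.0, 1.446]
contact_force: [0.4, 0.0, -1.4]
grip_width: 4.1
finger_force: 29.0
```

```bash
python3 - <<'E'
from hand import *
import pickle
np.set_printoptions(precision=2,suppress=True)
o=get_obs();print(o["tool_pos"],o["joint_positions"],o["contact_force"],o["grip_width"],o["finger_force"]);print(R.from_euler("xyz",o["tcp_rot"]).as_matrix())
c,a,n,b=held(o,26,64.6);print("centre",c,"inward",a,"axis",n)
V={k:cam(k) for k in ("wrist","scene","side")};pickle.dump((V,o),open("above.pkl","wb"))
def ov(k,r0,r1,c0,c1,f,rackpose=(537,-227,-7.05)):
    im=V[k][0].copy();im=cv2.resize(im[r0:r1,c0:c1],None,fx=f,fy=f,interpolation=cv2.INTER_CUBIC)
    x0,y0,w=rackpose;w=np.radians(w)
    for X in (-70,-42,-14,14,42,70):
        for Y in (-38,38):
            for Z in (22,72):
                q=proj(V[k],[x0+X*np.cos(w)-Y*np.sin(w),y0+X*np.sin(w)+Y*np.cos(w),Z]);cv2.circle(im,(int((q[1]-c0)*f),int((q[0]-r0)*f)),2,(255,0,0),-1)
    for z in (18,):
        for p in rim(o,72,z,np.radians(np.arange(0,360,10)),26,64.6):
            q=proj(V[k],p);cv2.circle(im,(int((q[1]-c0)*f),int((q[0]-r0)*f)),1,(0,0,255),-1)
    return im
w=ov("wrist",0,400,0,640,1)[:300]
s=ov("scene",200,300,370,500,3);d=ov("side",220,330,310,430,3)
top=np.zeros((300,800,3),np.uint8);top[:,:640]=w
bot=np.zeros((300,800,3),np.uint8);bot[:300,:390]=s[:300,:390];bot[:300,400:760]=d[:300,:360]
save(np.vstack([top,bot]),"above.png")
E
```

```text
[ 533.78 -227.52  240.08] [-0.64  0.25  1.73  0.28  0.81 -0.67] [ 0.44  0.03 -1.4 ] 4.071067618414885 29.04595422442071
[[ 0.12  0.91  0.4 ]
 [ 0.99 -0.11 -0.05]
 [ 0.    0.4  -0.91]]
centre [ 547.72 -229.24  174.91] inward [-0.04  0.01 -1.  ] axis [-0.99  0.12  0.04]
```

View pics/above.png

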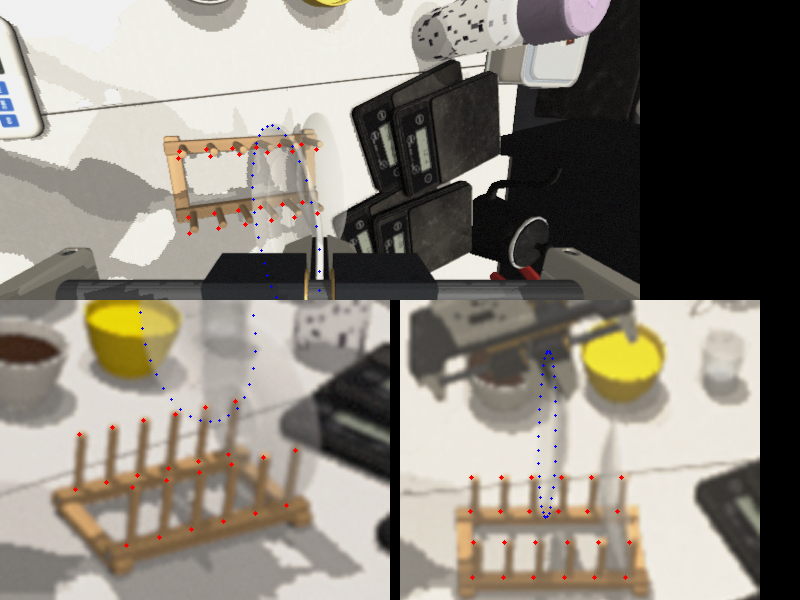

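The overlay shows the modelled dowels (red) landing on the real ones in all three views, within 1–2 px. The held saucer's rim (blue) also lies where modelled. Next I'll refine the rack pose numerically.

```bash
python3 - <<'E'
from hand import *
import pickle
from scipy.optimize import minimize
np.set_printoptions(precision=2,suppress=True)
V,o=pickle.load(open("above.pkl","rb"))
B={}
for k,v in V.items():
    f=v[0].astype(np.float32);b=np.clip((f[...,0]-f[...,2]),0,60);B[k]=cv2.GaussianBlur(b,(0,0),1.0 if k!="wrist" else 2)
    if k=="wrist": B[k][240:]=0
def segs(p):
    x0,y0,w=p;c,s=np.cos(w),np.sin(w);out=[]
    for X in (-70,-42,-14,14,42,70):
        for Y in (-38,38):
            for Z in np.arange(26,71,4): out.append((x0+X*c-Y*s,y0+X*s+Y*c,Z))
    for Y in (-38,38):
        for X in np.arange(-85,86,5): out.append((x0+X*c-Y*s,y0+X*s+Y*c,20))
    return out
def sc(p,ks):
    t=0
    for k in ks:
        q=np.array([proj(V[k],x) for x in segs((p[0],p[1],p[2]/50))],np.float32)
        t+=cv2.remap(B[k],q[:,1:2].copy(),q[:,0:1].copy(),cv2.INTER_LINEAR).mean()
    return -t
for ks in (("scene",),("side",),("wrist",),("scene","side"),("scene","side","wrist")):
    best=min((minimize(sc,(537+dx,-227+dy,-.123*50+dw),args=(ks,),method="Nelder-Mead",options=dict(initial_simplex=[(537+dx,-227+dy,-6.15+dw),(541+dx,-227+dy,-6.15),(537+dx,-223+dy,-6.15),(537+dx,-227+dy,-5)])) for dx in (-3,3) for dy in (-3,3) for dw in (0,)),key=lambda r:r.fun)
    print(ks,best.x[:2],np.degrees(best.x[2]/50),best.fun)
E
```

```text
('scene',) [ 535.29 -229.48] -6.0178410315143624 -49.56031036376953
('side',) [ 539.36 -228.51] -5.970052140214448 -47.537357330322266
('wrist',) [ 529.47 -216.77] -6.251674818609536 -45.09836959838867
('scene', 'side') [ 539.03 -226.08] -6.113194908423452 -96.31568145751953
('scene', 'side', 'wrist') [ 540.99 -223.57] -5.954835086786217 -138.13333129882812
```

```bash
python3 - <<'E'
from hand import *
import pickle
np.set_printoptions(precision=2,suppress=True)
V,o=pickle.load(open("above.pkl","rb"))
B={}
for k,v in V.items():
    f=v[0].astype(np.float32);s=(f[...,0]-f[...,2]);B[k]=cv2.GaussianBlur(np.clip(s,0,60),(0,0),.7)
def P(p,X,Y,Z):
    c,s=np.cos(p[2]),np.sin(p[2]);return (p[0]+X*c-Y*s,p[1]+X*s+Y*c,Z)
def val(k,pts):
    q=np.array([proj(V[k],x) for x in pts],np.float32);return cv2.remap(B[k],q[:,1:2].copy(),q[:,0:1].copy(),cv2.INTER_LINEAR).mean()
def sc(p,k,Xs,Ys):
    Z=np.arange(36,72,5);D=lambda dx,dy=0,zs=Z:[P(p,X+dx,Y+dy,z) for X in Xs for Y in Ys for z in zs]
    r=lambda dy:[P(p,X,Y+dy,22) for X in np.arange(-80,81 if k!="wrist" else -5,5) for Y in Ys]
    return (val(k,D(0))-.5*val(k,D(8))-.5*val(k,D(-8)))*2+val(k,r(0))-.5*val(k,r(11))-.5*val(k,r(-11))
for k,Xs,Ys in (("scene",(-70,-42,-14,14),(-38,38)),("side",(-70,-42,-14,14,42),(-38,38)),("wrist",(-70,-42,-14),(38,)),("wrist",(-70,-42,-14),(-38,38))):
    S=sorted(((sc((x,y,np.radians(w)),k,Xs,Ys),x,y,w) for x in np.arange(528,547,1) for y in np.arange(-236,-216,1.) for w in (-7,-6,-5)),reverse=True)
    print(k,Ys,*[np.array(s) for s in S[:4]])
E
```

```text
scene (-38, 38) [  76.71  539.   -225.     -6.  ] [  76.5  538.  -226.    -6. ] [  76.19  540.   -224.     -6.  ] [  76.19  539.   -226.     -6.  ]
side (-38, 38) [  60.94  540.   -225.     -6.  ] [  60.93  540.   -226.     -6.  ] [  60.53  540.   -226.     -7.  ] [  60.14  540.   -225.     -7.  ]
wrist (38,) [  71.08  542.   -226.     -7.  ] [  70.9  543.  -226.    -6. ] [  70.77  542.   -227.     -7.  ] [  70.73  542.   -226.     -6.  ]
wrist (-38, 38) [  79.74  542.   -226.     -7.  ] [  79.03  542.   -226.     -6.  ] [  78.56  542.   -227.     -7.  ] [  78.54  541.   -226.     -7.  ]
```

```bash
cat > tgt.py <<'E'
from rows import *
from h import get_obs
RX=540.7;RY=-225.5;RW=-6.2
def slotp(X): w=np.radians(RW);return np.array([RX+X*np.cos(w),RY+X*np.sin(w),22.])
def delta(X,up,lean=0,mid=12.9,th=26,n=1,rt=64.6):
    o=get_obs();x0=np.array(o["tool_pos"]);R0=R.from_euler("xyz",o["tcp_rot"]).as_matrix()
    x,Rm=place(slotp(X),RW+180,th,-1,up,rt=rt,zs=15.2+(rt-62)*np.tan(np.radians(th)),lean=lean,mid=mid)
    d=(x-x0)/30;r=R.from_matrix(Rm@R0.T).as_rotvec()/np.radians(8)
    print("target",x.round(1),"shift",d.round(2),"turn",r.round(2),"per row of",n,(d/n).round(3),(r/n).round(3),"cf",np.round(o["contact_force"],1),"t",o["time"])
    return x,Rm
E
python3 -c "
from tgt import *
delta(0,60,n=4);delta(0,20);delta(0,0)"
```

```text
target [ 537.2 -225.1  210.6] shift [ 0.1   0.01 -1.01] turn [-0.03 -0.26  0.1 ] per row of 4 [ 0.025  0.004 -0.252] [-0.007 -0.065  0.026] cf [-0.7  0.2 -1.7] t 14.75
target [ 537.2 -225.1  170.6] shift [ 0.1   0.01 -2.34] turn [-0.03 -0.26  0.1 ] per row of 1 [ 0.101  0.014 -2.342] [-0.028 -0.259  0.104] cf [-0.7  0.2 -1.7] t 14.75
target [ 537.2 -225.1  150.6] shift [ 0.1   0.01 -3.01] turn [-0.03 -0.26  0.1 ] per row of 1 [ 0.101  0.014 -3.009] [-0.028 -0.259  0.104] cf [-0.7  0.2 -1.7] t 14.75
```

Call:
{"op": "play_rows", "data": {
  "rows": [
    [[0.03,0,-0.25],[-0.01,-0.07,0.03]],
    [[0.03,0,-0.25],[-0.01,-0.07,0.03]],
    [[0.03,0.01,-0.25],[-0.01,-0.06,0.03]],
    [[0.02,0.01,-0.25],[0,-0.06,0.02]],
    [[0,0,0],[0,0,0]]
  ]
}}

```text
time: 15.38
tool_pos: [537.3, -225.5, 210.3]
tcp_rot: [2.688, 0.0, 1.464]
contact_force: [0.1, 0.4, -0.9]
grip_width: 3.9
finger_force: 29.0
```

```bash
python3 - <<'E'
from tgt import *
from hand import *
import pickle
delta(0,60);delta(0,25,n=5)
o=get_obs();V={k:cam(k) for k in ("wrist","side")}
pickle.dump((V,o),open("above2.pkl","wb"))
p=(540.7,-225.5,np.radians(-6.2))
ims=[]
for k,(r0,r1,c0,c1),f in (("wrist",(90,260,140,340),3),("side",(225,335,320,415),3)):
    im=cv2.resize(V[k][0][r0:r1,c0:c1],None,fx=f,fy=f,interpolation=cv2.INTER_CUBIC)
    im=cv2.LUT(im,np.clip((np.arange(256)-60)*1.35,0,255).astype(np.uint8))
    def dot(x,col):
        q=proj(V[k],x);cv2.circle(im,(int((q[1]-c0)*f),int((q[0]-r0)*f)),1,col,-1)
    for X in (-70,-42,-14,14,42,70):
        for Y in (-38,38):
            for Z in (72,): dot((p[0]+X*np.cos(p[2])-Y*np.sin(p[2]),p[1]+X*np.sin(p[2])+Y*np.cos(p[2]),Z),(255,0,0))
    for z,col in ((18,(0,0,255)),): [dot(x,col) for x in rim(o,72,z,np.radians(np.arange(0,360,8)),26,64.6)]
    ims.append(im[:510])
h=np.zeros((max(i.shape[0] for i in ims),800,3),np.uint8)
h[:ims[0].shape[0],:600]=ims[0][:,:600]
save(h,"b1.png")
s=np.zeros((330,800,3),np.uint8);save(ims[1],"b2.png")
a=cv2.resize(ims[0],(480,408));b=cv2.resize(ims[1],(310,359));c=np.zeros((408,800,3),np.uint8);c[:,:480]=a;c[:359,488:798]=b;save(c,"b3.png")
E
```

```text
target [ 537.2 -225.1  210.6] shift [-0.    0.01  0.01] turn [ 0.    0.   -0.01] per row of 1 [-0.004  0.012  0.009] [ 0.003  0.    -0.012] cf [ 0.1  0.4 -0.9] t 15.375
target [ 537.2 -225.1  175.6] shift [-0.    0.01 -1.16] turn [ 0.    0.   -0.01] per row of 5 [-0.001  0.002 -0.232] [ 0.001  0.    -0.002] cf [ 0.1  0.4 -0.9] t 15.375
```

View pics/b3.png

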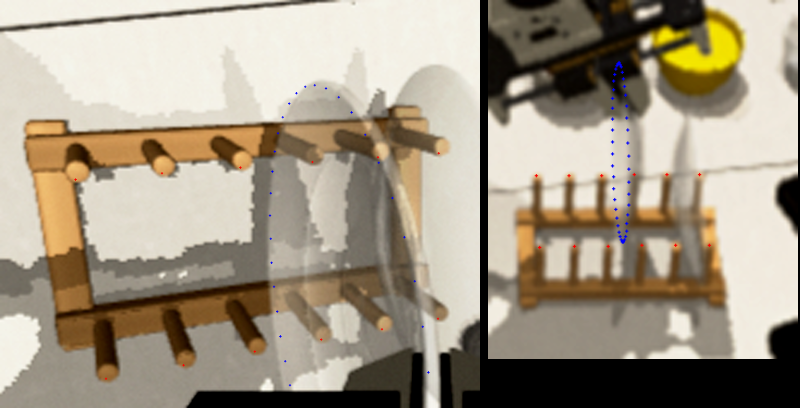

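```bash
python3 - <<'E'
from hand import *
import pickle
np.set_printoptions(precision=1,suppress=True)
V,o=pickle.load(open("above2.pkl","rb"))
print(held(o,26,64.6),rim(o,72,18,[0,np.pi],26,64.6))
for x in rim(o,72,18,[0,np.pi],26,64.6): print(proj(V["side"],x))
for X in ((540.7,-225.5,72),(540.7-14,-225.5+1.5,72),(540.7+14,-225.5-1.5,72)):print(proj(V["side"],X))
E
```

```text
(array([ 553.7, -227.2,  145.7]), array([ 0., -0., -1.]), array([-1. ,  0.1, -0. ]), array([ 0.1,  1. , -0. ])) [[ 535.8 -225.4   73.7]
 [ 535.8 -225.3  217.7]]
(np.float64(289.0203302400886), np.float64(359.14955309215634))
(np.float64(252.81016575363276), np.float64(361.9253727522567))
(np.float64(289.2937193531361), np.float64(360.89665585342317))
(np.float64(289.35956310402076), np.float64(355.7778185178403))
(np.float64(289.2278806346973), np.float64(366.01510195564526))
```

Call:
{"op": "play_rows", "data": {
  "rows": [
    [[0,0.02,-0.23],[0,0,0]],
    [[0,0.02,-0.23],[0,0,0]],
    [[0,0.02,-0.23],[0,0,0]],
    [[0,0.02,-0.23],[0,0,0]],
    [[0,0,-0.23],[0,0,0]],
    [[0,0,0],[0,0,0]]
  ]
}}

```text
time: 16.23
tool_pos: [537.5, -223.2, 176.1]
tcp_rot: [2.687, 0.001, 1.464]
contact_force: [-0.4, 0.5, -1.4]
grip_width: 3.8
finger_force: 29.0
```

Call:
{"op": "play_rows", "data": {
  "rows": [
    [[0,0,-0.12],[0,0,0]],
    [[0,0,-0.12],[0,0,0]],
    [[0,0,-0.12],[0,0,0]],
    [[0,0,-0.12],[0,0,0]],
    [[0,0,0],[0,0,0]]
  ]
}}

```text
time: 16.85
tool_pos: [537.6, -223.2, 162.1]
tcp_rot: [2.687, 0.001, 1.464]
contact_force: [-0.6, 0.1, -1.3]
grip_width: 4.0
finger_force: 29.0
```

Call:
{"op": "play_rows", "data": {
  "rows": [
    [[0,0,-0.08],[0,0,0]],
    [[0,0,-0.08],[0,0,0]],
    [[0,0,-0.08],[0,0,0]],
    [[0,0,0],[0,0,0]]
  ]
}}

```text
time: 17.35
tool_pos: [537.6, -223.3, 155.0]
tcp_rot: [2.687, 0.001, 1.464]
contact_force: [-0.5, -0.6, -1.9]
grip_width: 4.2
finger_force: 29.0
```

Call:
{"op": "play_rows", "data": {
  "rows": [
    [[0,0,-0.05],[0,0,0]],
    [[0,0,-0.05],[0,0,0]],
    [[0,0,0],[0,0,0]]
  ]
}}

```text
time: 17.73
tool_pos: [537.7, -223.3, 152.1]
tcp_rot: [2.687, 0.001, 1.464]
contact_force: [0.0, 0.1, -1.3]
grip_width: 4.0
finger_force: 29.0
```

Expect rail contact at about 150.6; continuing in small steps.

Call:
{"op": "play_rows", "data": {
  "rows": [
    [[0,0,-0.04],[0,0,0]],
    [[0,0,-0.03],[0,0,0]],
    [[0,0,0],[0,0,0]]
  ]
}}

```text
time: 18.1
tool_pos: [537.7, -223.3, 150.1]
tcp_rot: [2.686, 0.001, 1.464]
contact_force: [0.2, -1.3, -1.6]
grip_width: 4.3
finger_force: 29.0
```

Call:
{"op": "play_rows", "data": {
  "rows": [
    [[0,0,-0.04],[0,0,0]],
    [[0,0,0],[0,0,0]]
  ]
}}

```text
time: 18.35
tool_pos: [537.9, -223.5, 149.2]
tcp_rot: [2.686, 0.002, 1.464]
contact_force: [-0.8, -1.3, 0.8]
grip_width: 4.1
finger_force: 29.1
```

Call:
{"op": "play_rows", "data": {
  "rows": [
    [[0,-0.05,-0.02],[0,0,0]],
    [[0,-0.02,-0.02],[0,0,0]],
    [[0,0,0],[0,0,0]]
  ]
}}

```text
time: 18.73
tool_pos: [538.1, -225.6, 148.3]
tcp_rot: [2.685, 0.002, 1.464]
contact_force: [-0.8, 1.4, 5.5]
grip_width: 4.0
finger_force: 29.5
```

Call:
{"op": "play_rows", "data": {
  "rows": [
    [[0.07,-0.01,0.01],[0.01,0.12,0]],
    [[0.07,-0.01,0.01],[0.01,0.12,0]],
    [[0,0,0],[0,0,0]]
  ]
}}

```text
time: 19.1
tool_pos: [541.9, -226.0, 148.3]
tcp_rot: [2.72, 0.003, 1.465]
contact_force: [-2.8, 0.7, 3.5]
grip_width: 4.2
finger_force: 29.7
```

Call:
{"op": "play_rows", "data": {
  "rows": [
    [[0.06,-0.01,0],[0.01,0.1,0]],
    [[0,0,0],[0,0,0]]
  ]
}}

```text
time: 19.35
tool_pos: [543.6, -226.2, 148.2]
tcp_rot: [2.735, 0.002, 1.465]
contact_force: [-2.9, 0.5, 3.0]
grip_width: 4.3
finger_force: 29.8
```

Call:
{"op": "play_rows", "data": {
  "rows": [
    [[0,0,0],[0,0,0]],
    [[0,0,0],[0,0,0]],
    [[0,0,0],[0,0,0]]
  ],
  "hand": -0.5
}}

```text
time: 19.73
tool_pos: [543.8, -226.4, 148.2]
tcp_rot: [2.734, 0.002, 1.464]
contact_force: [1.5, -0.1, -0.1]
grip_width: 22.3
finger_force: 0.0
```

```bash
python3 - <<'E'
from hand import *
np.set_printoptions(precision=2,suppress=True)
o=get_obs();print(o["tool_pos"],o["grip_width"],o["contact_force"],R.from_euler("xyz",o["tcp_rot"]).as_matrix()[:,2])
v=cam("wrist");save(v[0],"rel1.png")
for d in trace("saucer_1","wrist")[:4]:
    ys,xs=np.nonzero(d["mask"]);print(d["p"],d["at"],ys.min(),ys.max(),xs.min(),xs.max())
E
```

```text
[ 543.78 -226.4   148.24] 22.25154812755926 [ 1.5  -0.11 -0.09] [ 0.39 -0.04 -0.92]
0.7 [203.1, 287.7] 122 328 249 323
```

Call:
{"op": "play_rows", "data": {
  "rows": [
    [[-0.06,0.01,0.14],[0,0,0]],
    [[-0.06,0.01,0.14],[0,0,0]],
    [[-0.06,0.01,0.14],[0,0,0]],
    [[-0.17,0.02,0.41],[0,0,0]],
    [[-0.17,0.02,0.41],[0,0,0]],
    [[-0.17,0.02,0.41],[0,0,0]],
    [[-0.17,0.02,0.41],[0,0,0]],
    [[-0.17,0.02,0.41],[0,0,0]],
    [[0,0,0],[0,0,0]]
  ]
}}

```text
time: 20.95
tool_pos: [512.9, -222.8, 223.8]
tcp_rot: [2.732, 0.004, 1.464]
contact_force: [-0.2, -0.1, 0.3]
grip_width: 22.6
finger_force: 0.0
```

```bash
python3 - <<'E'
from hand import *
from rows import *
np.set_printoptions(precision=2,suppress=True)
o=get_obs();print(o["time"],o["tool_pos"],o["joint_positions"],o["contact_force"])
v=cam("wrist");s=cam("side");sc=cam("scene")
import pickle;pickle.dump((v,s,sc,o),open("after1.pkl","wb"))
for nm,V in (("side",s),("scene",sc)):
    L=pinpoint("saucer_rack_mid",nm);print(nm,[(d["at"],round(d["p"],2)) for d in L])
    for X in (0,56): print("exp",proj(V,[540.7+X*.994,-225.5-X*.108,86]))
# plan to B pregrasp
B=np.array([624,172,52.]);q=np.array(o["joint_positions"])
x,Rm=grasp(B,30,28,-1,115);x=x+[0,0,60];b,c=ik(x,Rm,P,C,[-.25,.5,2.4,2.2,.9,.1]);print(x,b,c)
n=30;W=[]
for i in range(n+1):
    X,M=fk(q+(b-q)*i/n,P);W.append((X,M@C))
print(np.array([w[0] for w in W])[::5].round(0).tolist(),np.array([w[1][:,2] for w in W])[::5].round(2).tolist())
E
```

```text
20.95 [ 512.94 -222.78  223.8 ] [-0.66  0.24  1.8   0.3   0.77 -0.74] [-0.15 -0.07  0.32]
side [([291.3, 381.5], 0.97), ([286.6, 365.0], 0.72)]
exp (np.float64(285.9958063122047), np.float64(361.16171475817595))
exp (np.float64(285.7566516751804), np.float64(381.651013553407))
scene [([236.7, 454.2], 0.68)]
exp (np.float64(241.40689776418176), np.float64(433.7350288350172))
exp (np.float64(236.69322865205478), np.float64(454.42680393694934))
[480.12  88.93 182.49] [-0.48  0.26  2.55  1.94  0.93  0.35] 1.7536240700691546e-20
[[516.0, -226.0, 224.0], [512.0, -135.0, 192.0], [507.0, -54.0, 179.0], [502.0, 11.0, 177.0], [498.0, 56.0, 181.0], [491.0, 82.0, 185.0], [480.0, 89.0, 182.0]] [[0.4, -0.05, -0.92], [0.42, 0.17, -0.89], [0.47, 0.35, -0.81], [0.53, 0.47, -0.71], [0.6, 0.52, -0.61], [0.68, 0.51, -0.52], [0.76, 0.44, -0.47]]
```

```bash
python3 - <<'E'
from rows import *
from h import get_obs
o=get_obs();q=np.array(o["joint_positions"]);B=np.array([624,172,52.])
x,Rm=grasp(B,30,30,-1,115);b,c=ik(x+[0,0,60],Rm,P,C,[-.48,.26,2.55,1.94,.93,.35])
n=20;W=[]
for i in range(n+1):
    X,M=fk(q+(b-q)*i/n,P);W.append((X+[0,0,50*np.sin(np.pi*i/n)],M@C))
Q,e=check(W,q);print(e,np.abs(np.diff(Q,axis=0)).max(0).round(2))
rows(W)
E
```

```text
None [0.01 0.02 0.05 0.11 0.02 0.08]
[[[0.0,0.91,-0.06],[0.74,-0.09,-0.57]],[[-0.01,0.89,-0.02],[0.75,-0.06,-0.59]],[[-0.02,0.87,0.02],[0.74,-0.02,-0.6]],[[-0.02,0.83,0.05],[0.74,0.01,-0.6]],[[-0.03,0.8,0.06],[0.73,0.04,-0.62]],[[-0.04,0.76,0.08],[0.74,0.08,-0.62]],[[-0.03,0.72,0.07],[0.73,0.1,-0.62]],[[-0.05,0.67,0.07],[0.72,0.13,-0.63]],[[-0.04,0.63,0.06],[0.73,0.15,-0.63]],[[-0.05,0.57,0.03],[0.72,0.18,-0.63]],[[-0.05,0.53,0.0],[0.71,0.2,-0.63]],[[-0.05,0.47,-0.03],[0.71,0.22,-0.64]],[[-0.06,0.41,-0.06],[0.71,0.23,-0.63]],[[-0.07,0.37,-0.1],[0.7,0.24,-0.64]],[[-0.07,0.31,-0.14],[0.69,0.26,-0.63]],[[-0.08,0.25,-0.18],[0.69,0.27,-0.64]],[[-0.1,0.21,-0.21],[0.68,0.27,-0.64]],[[-0.11,0.15,-0.25],[0.67,0.28,-0.64]],[[-0.12,0.11,-0.28],[0.67,0.29,-0.65]],[[-0.15,0.06,-0.31],[0.65,0.28,-0.65]]]
max 0.91 end [481.8  90.  185.9]
```

Call:
{"op": "play_rows", "data": {
  "rows": [
    [[0,0.91,-0.06],[0.74,-0.09,-0.57]],
    [[-0.01,0.89,-0.02],[0.75,-0.06,-0.59]],
    [[-0.02,0.87,0.02],[0.74,-0.02,-0.6]],
    [[-0.02,0.83,0.05],[0.74,0.01,-0.6]],
    [[-0.03,0.8,0.06],[0.73,0.04,-0.62]],
    [[-0.04,0.76,0.08],[0.74,0.08,-0.62]],
    [[-0.03,0.72,0.07],[0.73,0.1,-0.62]],
    [[-0.05,0.67,0.07],[0.72,0.13,-0.63]],
    [[-0.04,0.63,0.06],[0.73,0.15,-0.63]],
    [[-0.05,0.57,0.03],[0.72,0.18,-0.63]]
  ]
}}

```text
time: 22.45
tool_pos: [504.1, 7.6, 232.9]
tcp_rot: [-2.831, -0.706, 0.219]
contact_force: [-0.1, 0.2, 0.5]
grip_width: 22.7
finger_force: 0.0
```

Call:
{"op": "play_rows", "data": {
  "rows": [
    [[-0.05,0.53,0],[0.71,0.2,-0.63]],
    [[-0.05,0.47,-0.03],[0.71,0.22,-0.64]],
    [[-0.06,0.41,-0.06],[0.71,0.23,-0.63]],
    [[-0.07,0.37,-0.1],[0.7,0.24,-0.64]],
    [[-0.07,0.31,-0.14],[0.69,0.26,-0.63]],
    [[-0.08,0.25,-0.18],[0.69,0.27,-0.64]],
    [[-0.1,0.21,-0.21],[0.68,0.27,-0.64]],
    [[-0.11,0.15,-0.25],[0.67,0.28,-0.64]],
    [[-0.12,0.11,-0.28],[0.67,0.29,-0.65]],
    [[-0.15,0.06,-0.31],[0.65,0.28,-0.65]],
    [[0,0,0],[0,0,0]]
  ],
  "hand": -0.13
}}

```text
time: 23.82
tool_pos: [477.5, 93.7, 185.3]
tcp_rot: [-2.098, 0.002, -1.046]
contact_force: [0.5, 0.6, 0.2]
grip_width: 39.8
finger_force: 0.0
```

```bash
python3 - <<'E'
from fitw import *
np.set_printoptions(precision=2,suppress=True)
o=get_obs();print(o["time"],o["tool_pos"],o["joint_positions"],o["grip_width"]);print(R.from_euler("xyz",o["tcp_rot"]).as_matrix())
v=cam("wrist");save(v[0],"wb.png")
for d in trace("saucer_1","wrist")[:4]:
    ys,xs=np.nonzero(d["mask"]);print(d["p"],d["at"],len(ys),ys.min(),ys.max(),xs.min(),xs.max())
    if len(ys)>4000: print(fit(v,d["mask"],(624,172),(0,1,2,3)),fit(v,d["mask"],(624,172),(0,2,3)))
E
```

```text
23.825 [477.52  93.72 185.32] [-0.46  0.29  2.47  1.91  0.87  0.42] 39.75236703494808
[[ 0.5  -0.44  0.75]
 [-0.87 -0.25  0.43]
 [-0.   -0.86 -0.5 ]]
0.63 [331.4, 309.9] 279 318 334 298 319
0.56 [171.7, 335.2] 6387 112 233 302 370
(array([628.72, 176.47]), array([ 0.27, -0.34,  0.5 , -0.1 ]), array([112, 233, 302, 370])) (array([629.05, 176.3 ]), array([-0.02,  0.43, -0.22]), array([112, 233, 302, 370]))
```

Call:
{"op": "play_rows", "data": {
  "rows": [
    [[0.14,0.03,-0.68],[0,0,0]],
    [[0.14,0.03,-0.68],[0,0,0]],
    [[0.15,0.03,-0.68],[0,0,0]],
    [[0.49,0.28,-0.33],[0,0,0]],
    [[0.49,0.28,-0.33],[0,0,0]],
    [[0.49,0.28,-0.32],[0,0,0]],
    [[0.48,0.29,-0.32],[0,0,0]],
    [[0,0,0],[0,0,0]]
  ]
}}

```text
time: 24.92
tool_pos: [550.8, 130.2, 86.4]
tcp_rot: [-2.094, -0.002, -1.044]
contact_force: [-0.3, 0.1, -0.1]
grip_width: 40.0
finger_force: 0.0
```

```bash
python3 - <<'E'
from fitw import *
np.set_printoptions(precision=2,suppress=True)
o=get_obs();print(o["time"],o["tool_pos"],o["contact_force"],R.from_euler("xyz",o["tcp_rot"]).as_matrix()[:,2])
v=cam("wrist")
for d in trace("saucer_1","wrist")[:4]:
    ys,xs=np.nonzero(d["mask"]);print(d["p"],d["at"],len(ys),ys.min(),ys.max(),xs.min(),xs.max())
    if len(ys)>4000: print(fit(v,d["mask"],(629,176),(0,2,3)))
print("shift",(np.array([573,144,69.3])-o["tool_pos"])/30)
E
```

```text
24.925 [550.76 130.23  86.45] [-0.3   0.08 -0.05] [ 0.75  0.43 -0.5 ]
0.64 [200.8, 293.2] 8783 121 279 253 329
(array([630.29, 176.7 ]), array([ 0.01, -0.27,  0.1 ]), array([121, 279, 253, 329]))
shift [ 0.74  0.46 -0.57]
```

Call:
{"op": "play_rows", "data": {
  "rows": [
    [[0.2,0.12,-0.15],[0,0,0]],
    [[0.2,0.12,-0.14],[0,0,0]],
    [[0.19,0.12,-0.14],[0,0,0]],
    [[0.18,0.1,-0.14],[0,0,0]],
    [[0,0,0],[0,0,0]]
  ]
}}

```text
time: 25.65
tool_pos: [573.0, 144.0, 68.7]
tcp_rot: [-2.096, -0.0, -1.046]
contact_force: [0.3, 0.2, 0.0]
grip_width: 39.5
finger_force: 0.0
```

Call:
{"op": "play_rows", "data": {
  "rows": [
    [[0,0,0],[0,0,0]],
    [[0,0,0],[0,0,0]],
    [[0,0,0],[0,0,0]],
    [[0,0,0],[0,0,0]],
    [[0,0,0],[0,0,0]],
    [[0,0,0],[0,0,0]]
  ],
  "hand": -1
}}

```text
time: 26.4
tool_pos: [573.0, 143.6, 69.6]
tcp_rot: [-2.094, -0.001, -1.047]
contact_force: [-0.8, 0.5, 3.7]
grip_width: 5.2
finger_force: 28.8
```

Call:
{"op": "play_rows", "data": {
  "rows": [
    [[0,0,0.15],[0,0,0]],
    [[0,0,0.2],[0,0,0]],
    [[0,0,0.3],[0,0,0]],
    [[0,0,0.45],[0,0,0]],
    [[0,0,0.6],[0,0,0]],
    [[0,0,0.7],[0,0,0]],
    [[0,0,0.7],[0,0,0]],
    [[0,0,0.5],[0,0,0]],
    [[0,0,0],[0,0,0]]
  ]
}}

```text
time: 27.52
tool_pos: [573.0, 143.5, 178.7]
tcp_rot: [-2.094, -0.002, -1.046]
contact_force: [-0.7, -0.4, -0.7]
grip_width: 4.9
finger_force: 29.4
```

```bash
python3 - <<'E'
from transit import *
from hand import *
import pickle
np.set_printoptions(precision=2,suppress=True)
from tgt import slotp
o=get_obs();print(o["time"],o["tool_pos"],o["joint_positions"],o["contact_force"],o["grip_width"],o["finger_force"])
V={k:cam(k) for k in ("wrist","side")};pickle.dump((V,o),open("holdB.pkl","wb"))
for d in pinpoint("bowl_1","side"): print("bowl",np.round(d["at"]),round(d["p"],2))
transit(30,173.8,slotp(-56),90,n1=22,n2=22,lean=0.)
E
```

```text
27.525 [572.95 143.53 178.72] [-0.19  0.41  2.25  2.12  0.73  0.47] [-0.69 -0.35 -0.66] 4.881957407741798 29.385394152486697
bowl [211. 361.] 0.77
bowl [247. 381.] 0.61
bowl [254. 344.] 0.5
bowl [188. 264.] 0.48
bowl [173. 364.] 0.19
ok None
steps [0.07 0.04 0.06 0.26 0.1  0.27] [-0.72  0.11  1.15 -0.49  0.48 -0.84] [-0.01  0.6   2.31  2.13  1.78  2.6 ]
[[572.0, 144.0, 177.0], [566.0, 117.0, 193.0], [559.0, 91.0, 208.0], [552.0, 64.0, 222.0], [545.0, 38.0, 235.0], [539.0, 12.0, 245.0], [530.0, -21.0, 255.0], [520.0, -61.0, 262.0], [510.0, -100.0, 262.0], [499.0, -140.0, 258.0], [489.0, -179.0, 250.0], [479.0, -219.0, 241.0]]
[[[-0.06,-0.22,0.13],[-0.24,0.42,0.0]],[[-0.05,-0.22,0.14],[-0.25,0.43,0.0]],[[-0.06,-0.22,0.13],[-0.24,0.42,0.0]],[[-0.06,-0.22,0.13],[-0.25,0.42,0.0]],[[-0.05,-0.22,0.13],[-0.24,0.43,0.0]],[[-0.06,-0.22,0.13],[-0.25,0.42,0.0]],[[-0.06,-0.22,0.13],[-0.24,0.42,0.0]],[[-0.05,-0.22,0.13],[-0.24,0.43,0.0]],[[-0.06,-0.22,0.12],[-0.25,0.42,0.0]],[[-0.06,-0.22,0.12],[-0.24,0.42,0.0]],[[-0.05,-0.22,0.12],[-0.25,0.42,0.0]],[[-0.06,-0.22,0.11],[-0.24,0.43,0.0]],[[-0.06,-0
[... 545 characters left out ...]
,-0.0,0.82]],[[-0.08,-0.33,0.04],[-0.0,-0.0,0.81]],[[-0.09,-0.33,0.02],[-0.0,-0.0,0.82]],[[-0.08,-0.33,0.01],[-0.0,-0.0,0.82]],[[-0.09,-0.33,0.0],[-0.0,-0.0,0.81]],[[-0.08,-0.33,-0.01],[-0.0,-0.0,0.82]],[[-0.09,-0.32,-0.02],[-0.0,-0.0,0.82]],[[-0.08,-0.33,-0.03],[-0.0,-0.0,0.81]],[[-0.09,-0.33,-0.04],[-0.0,-0.0,0.82]],[[-0.08,-0.33,-0.05],[-0.0,-0.0,0.82]],[[-0.09,-0.33,-0.05],[0.0,-0.0,0.82]],[[-0.08,-0.33,-0.06],[0.0,-0.0,0.81]],[[-0.09,-0.33,-0.07],[0.0,-0.0,0.82]],[[-0.08,-0.33,-0.08],[0.0,-0.0,0.82]],[[-0.09,-0.33,-0.08],[0.0,-0.0,0.81]],[[-0.08,-0.33,-0.08],[0.0,-0.0,0.82]],[[-0.09,-0.33,-0.08],[0.0,-0.0,0.82]],[[-0.08,-0.33,-0.09],[0.01,0.01,0.82]]]
max 0.82 end [ 479.1 -218.9  240.5]
```

```bash
python3 - <<'E'
from rows import *
from h import get_obs
from tgt import slotp
o=get_obs();x0=np.array(o["tool_pos"]);R0=R.from_euler("xyz",o["tcp_rot"]).as_matrix();q=np.array(o["joint_positions"])
x3,R3=place(slotp(-56),173.8,26,-1,90,zs=15.2+2.6*np.tan(np.radians(26)),lean=0.,mid=12.9)
a=np.radians(30);t=np.array([-np.sin(a),np.cos(a),0]);tot=np.radians(86);dy=np.radians(143.8)
xm=np.array([530,20,240.]);xn=np.array([x3[0],-70,255.])
W=[(x0,R0)]
for i in range(1,19): W.append((x0+(xm-x0)*i/18,R.from_rotvec(t*tot*i/18).as_matrix()@R0))
R1=W[-1][1]
for i in range(1,21): W.append((xm+(xn-xm)*i/20,Rz(dy*i/20)@R1))
for i in range(1,7): W.append((xn+(x3-xn)*i/6,R3))
Q,e=check(W,q);print(e,np.abs(np.diff(Q,axis=0)).max(0).round(2),Q.min(0).round(2),Q.max(0).round(2),x3)
rows(W)
E
```

```text
None [0.07 0.05 0.07 0.32 0.12 0.32] [-0.72  0.04  1.18 -0.5   0.48 -0.84] [0.08 0.6  2.31 2.13 1.76 2.64] [ 481.48031126 -219.06668307  240.6       ]
[[[-0.08,-0.23,0.12],[-0.3,0.52,0.0]],[[-0.08,-0.23,0.11],[-0.3,0.51,0.0]],[[-0.08,-0.23,0.12],[-0.3,0.52,-0.0]],[[-0.07,-0.23,0.12],[-0.29,0.52,-0.0]],[[-0.08,-0.22,0.12],[-0.3,0.52,-0.0]],[[-0.08,-0.23,0.11],[-0.3,0.51,0.0]],[[-0.08,-0.23,0.12],[-0.3,0.52,0.0]],[[-0.08,-0.23,0.12],[-0.3,0.52,0.0]],[[-0.08,-0.23,0.12],[-0.3,0.51,0.0]],[[-0.08,-0.23,0.11],[-0.3,0.52,-0.0]],[[-0.07,-0.23,0.12],[-0.29,0.52,-0.0]],[[-0.08,-0.23,0.12],[-0.3,0.52,-0.0]],[[-0.08,-0.22,0.12],[-0.3,0.51,0.0]],[[-0.08,-0.23,0.11],[-0.3,0.52,0.0]],[[-0.08,-0.23,0.12],[-0.3,0.52,0.0]],[[-0.08,-0.23,0.12],[-0.3,0.52,0.0]],[[-0.08,-0.23,0.12],[-0.3,0.51,0.0]],[[-0.07,-0.23,0.11],[-0.3,0.52,-0.0]],[[-0.09,-0.15,0.03],[0.0,-0.0,0.9]],[[-0.08,-0.15,0.02],[0.0,0.0,0.9]],[[-0.08,-0.15,0.03],[0.0,0.0,0.9]],[[-0.08,-0.15,0.02],[0.0,0.0,0.89]],[[-0.08,-0.15,0.03],[0.0,0.0,0.9]],[[-0.08,-0.15,0.02],[0.0,0.0,0.9]],[[-0.08,-0.15,0.03],[0.0,0.0,0.9]],[[-0.08,-0.15,0.02],[0.0,0.0,0.9]],[[-0.08,-0.15,0.03],[0.0,0.0,0.9]],[[-0.08,-0.15,0.02],[0.0,0.0,0.9]],[[-0.08,-0.15,0.03],[0.0,0.0,0.9]],[[-0.09,-0.15,0.02],[0.0,0.0,0.89]],[[-0.08,-0.15,0.03],[0.0,0.0,0.9]],[[-0.08,-0.15,0.02],[-0.0,0.0,0.9]],[[-0.08,-0.15,0.03],[-0.0,0.0,0.9]],[[-0.08,-0.15,0.02],[-0.0,0.0,0.9]],[[-0.08,-0.15,0.03],[-0.0,0.0,0.9]],[[-0.08,-0.15,0.02],[-0.0,0.0,0.9]],[[-0.08,-0.15,0.03],[-0.0,0.0,0.9]],[[-0.08,-0.15,0.02],[-0.0,0.0,0.89]],[[-0.0,-0.83,-0.08],[0.0,0.02,0.01]],[[-0.0,-0.82,-0.08],[0.0,-0.0,-0.0]],[[-0.0,-0.83,-0.08],[0.0,-0.0,-0.0]],[[-0.0,-0.83,-0.08],[0.0,-0.0,-0.0]],[[-0.0,-0.83,-0.08],[0.0,-0.0,-0.0]],[[-0.0,-0.83,-0.08],[0.0,-0.0,-0.0]]]
max 0.9 end [ 481.5 -219.2  240.5]
```

Call:
{"op": "play_rows", "data": {
  "rows": [
    [[-0.08,-0.23,0.12],[-0.3,0.52,0]],
    [[-0.08,-0.23,0.12],[-0.3,0.52,0]],
    [[-0.08,-0.23,0.12],[-0.3,0.52,0]],
    [[-0.08,-0.23,0.12],[-0.3,0.52,0]],
    [[-0.08,-0.23,0.12],[-0.3,0.52,0]],
    [[-0.08,-0.23,0.12],[-0.3,0.51,0]],
    [[-0.08,-0.23,0.12],[-0.3,0.52,0]],
    [[-0.08,-0.23,0.12],[-0.3,0.51,0]],
    [[-0.08,-0.23,0.12],[-0.3,0.52,0]]
  ]
}}

```text
time: 28.8
tool_pos: [550.4, 85.7, 206.8]
tcp_rot: [-2.825, 0.008, -1.044]
contact_force: [-0.0, 0.5, -1.4]
grip_width: 4.4
finger_force: 29.5
```

Call:
{"op": "play_rows", "data": {
  "rows": [
    [[-0.08,-0.23,0.12],[-0.3,0.52,0]],
    [[-0.08,-0.23,0.12],[-0.3,0.51,0]],
    [[-0.08,-0.23,0.12],[-0.3,0.52,0]],
    [[-0.08,-0.23,0.12],[-0.3,0.52,0]],
    [[-0.08,-0.23,0.11],[-0.3,0.52,0]],
    [[-0.08,-0.23,0.11],[-0.3,0.51,0]],
    [[-0.08,-0.23,0.11],[-0.3,0.52,0]],
    [[-0.08,-0.23,0.11],[-0.3,0.52,0]],
    [[-0.07,-0.23,0.11],[-0.29,0.51,0]]
  ]
}}

```text
time: 29.92
tool_pos: [529.6, 23.8, 237.7]
tcp_rot: [2.709, 0.009, -1.048]
contact_force: [0.3, 0.6, -1.3]
grip_width: 4.5
finger_force: 29.5
```

Call:
{"op": "play_rows", "data": {
  "rows": [
    [[-0.08,-0.15,0.03],[0,0,0.9]],
    [[-0.08,-0.15,0.02],[0,0,0.9]],
    [[-0.08,-0.15,0.03],[0,0,0.9]],
    [[-0.08,-0.15,0.02],[0,0,0.9]],
    [[-0.08,-0.15,0.03],[0,0,0.9]],
    [[-0.08,-0.15,0.02],[0,0,0.9]],
    [[-0.08,-0.15,0.03],[0,0,0.9]],
    [[-0.08,-0.15,0.02],[0,0,0.9]],
    [[-0.08,-0.15,0.03],[0,0,0.9]],
    [[-0.08,-0.15,0.02],[0,0,0.9]]
  ]
}}

```text
time: 31.18
tool_pos: [505.3, -21.1, 244.9]
tcp_rot: [2.716, 0.01, 0.212]
contact_force: [-0.2, -0.1, -0.8]
grip_width: 4.6
finger_force: 29.5
```

Call:
{"op": "play_rows", "data": {
  "rows": [
    [[-0.08,-0.15,0.03],[0,0,0.9]],
    [[-0.08,-0.15,0.02],[0,0,0.9]],
    [[-0.08,-0.15,0.03],[0,0,0.9]],
    [[-0.08,-0.15,0.02],[0,0,0.9]],
    [[-0.08,-0.15,0.03],[0,0,0.9]],
    [[-0.08,-0.15,0.02],[0,0,0.9]],
    [[-0.08,-0.15,0.03],[0,0,0.9]],
    [[-0.08,-0.15,0.02],[0,0,0.9]],
    [[-0.08,-0.15,0.03],[0,0,0.9]],
    [[-0.08,-0.15,0.02],[0,0,0.87]],
    [[0,0,0],[0,0,0]]
  ]
}}

```text
time: 32.55
tool_pos: [481.3, -66.9, 252.7]
tcp_rot: [2.717, 0.005, 1.457]
contact_force: [-0.1, -0.1, -2.1]
grip_width: 4.8
finger_force: 29.5
```

```bash
python3 - <<'E'
from tgt import *
from hand import *
np.set_printoptions(precision=2,suppress=True)
o=get_obs();print(o["time"],o["tool_pos"],o["joint_positions"],o["contact_force"],o["grip_width"],o["finger_force"])
delta(-56,90,n=6)
E
```

```text
32.55 [481.33 -66.89 252.74] [-0.36  0.05  1.94  0.14  0.74 -0.33] [-0.13 -0.05 -2.06] 4.769180525750073 29.46297454982414
target [ 481.5 -219.1  240.6] shift [ 0.01 -5.07 -0.4 ] turn [ 0.01 -0.21  0.04] per row of 6 [ 0.   -0.84 -0.07] [ 0.   -0.04  0.01] cf [-0.1 -0.1 -2.1] t 32.55
```

Call:
{"op": "play_rows", "data": {
  "rows": [
    [[0,-0.84,-0.07],[0,-0.04,0.01]],
    [[0,-0.84,-0.07],[0,-0.04,0.01]],
    [[0,-0.84,-0.07],[0,-0.04,0.01]],
    [[0,-0.85,-0.07],[0,-0.03,0.01]],
    [[0,-0.85,-0.06],[0,-0.03,0]],
    [[0,-0.85,-0.06],[0,-0.03,0]],
    [[0,0,0],[0,0,0]]
  ]
}}

```text
time: 33.42
tool_pos: [481.9, -219.1, 240.8]
tcp_rot: [2.688, 0.001, 1.462]
contact_force: [0.5, 1.0, -1.6]
grip_width: 4.2
finger_force: 29.5
```

```bash
python3 - <<'E'
from tgt import *
from hand import *
import pickle
np.set_printoptions(precision=2,suppress=True)
delta(-56,60,n=4);delta(-56,90)
o=get_obs();V={k:cam(k) for k in ("wrist","side")};pickle.dump((V,o),open("aboveB.pkl","wb"))
G=grad(V["wrist"]);T=np.radians(np.arange(-60,61,3))
S=sorted(((score(V["wrist"],G,o,(th,rt,x0),T),th,rt,x0) for th in np.arange(22,32,.5) for rt in np.arange(60,70,1) for x0 in (-2,0,2)),reverse=True)
for s in S[:5]: print(np.array(s))
p=(540.7,-225.5,np.radians(-6.2))
ims=[]
for k,(r0,r1,c0,c1),f in (("wrist",(60,260,160,460),1.6),("side",(225,335,320,415),3.26)):
    im=cv2.resize(V[k][0][r0:r1,c0:c1],None,fx=f,fy=f,interpolation=cv2.INTER_CUBIC)
    im=cv2.LUT(im,np.clip((np.arange(256)-60)*1.35,0,255).astype(np.uint8))
    def dot(x,col):
        q=proj(V[k],x);cv2.circle(im,(int((q[1]-c0)*f),int((q[0]-r0)*f)),1,col,-1)
    for X in (-70,-42,-14,14,42,70):
        for Y in (-38,38): dot((p[0]+X*np.cos(p[2])-Y*np.sin(p[2]),p[1]+X*np.sin(p[2])+Y*np.cos(p[2]),72),(255,0,0))
    [dot(x,(0,0,255)) for x in rim(o,72,18,np.radians(np.arange(0,360,6)),26,64.6)]
    [dot(x,(0,160,0)) for x in rim(o,72,18,np.radians(np.arange(0,360,6)),*S[0][1:])]
    ims.append(im)
c=np.zeros((370,800,3),np.uint8)
for im,x in zip(ims,(0,486)): c[:min(370,im.shape[0]),x:x+im.shape[1]]=im[:370,:800-x]
save(c,"c1.png")
E
```

```text
target [ 481.5 -219.1  210.6] shift [-0.01  0.   -1.01] turn [0.01 0.   0.01] per row of 4 [-0.    0.   -0.25] [0. 0. 0.] cf [ 0.5  1.  -1.6] t 33.425
target [ 481.5 -219.1  240.6] shift [-0.01  0.   -0.01] turn [0.01 0.   0.01] per row of 1 [-0.01  0.   -0.01] [0.01 0.   0.01] cf [ 0.5  1.  -1.6] t 33.425
[35.25 28.5  67.    2.  ]
[35.14 28.5  68.    2.  ]
[35.14 28.   65.    2.  ]
[35.12 27.   67.    2.  ]
[35.11 28.5  66.    2.  ]
```

View pics/c1.png

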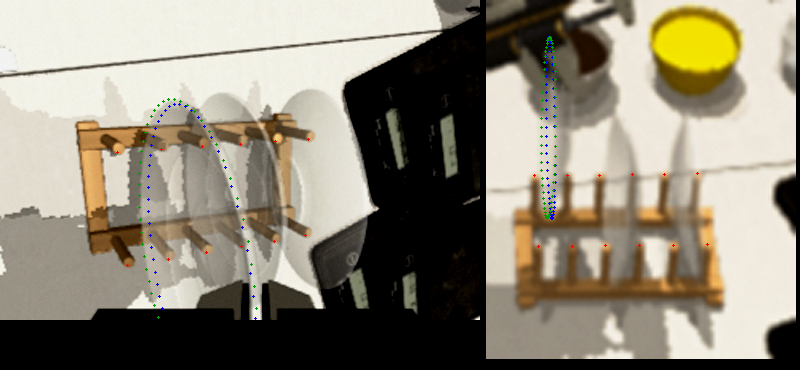

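The picture shows saucer 1 standing in the middle slot parallel to the rack's own saucer, and the held one lined up over the end slot. The outline suggests an in-hand angle of about 26–28°, so I'll check that per angle before lowering.

```bash
python3 - <<'E'
from hand import *
import pickle
np.set_printoptions(precision=2,suppress=True)
for nm in ("above2.pkl","aboveB.pkl"):
    V,o=pickle.load(open(nm,"rb"));v=V["wrist"];G=grad(v)
    for T in (np.arange(-70,71,2),np.arange(-70,1,2),np.arange(0,71,2)):
        T=np.radians(T);r=[]
        for th in np.arange(23,32,1.):
            b=max((score(v,G,o,(th,rt,x0),T),rt,x0) for rt in np.arange(62,69,1) for x0 in (-2,-1,0,1,2));r.append((th,)+tuple(np.round(b,1)))
        print(nm,*["%d:%.1f(%d,%d)"%x for x in r])
E
```

```text
above2.pkl 23:22.3(68,-1) 24:27.1(62,2) 25:33.1(62,-2) 26:32.8(68,-2) 27:33.6(65,-2) 28:28.1(67,-2) 29:28.6(65,-2) 30:28.7(68,-2) 31:26.7(68,-2)
above2.pkl 23:22.2(68,-1) 24:21.4(68,-1) 25:26.5(62,-2) 26:29.3(66,2) 27:29.2(63,2) 28:29.6(68,2) 29:22.5(62,0) 30:23.1(67,1) 31:23.2(67,-2)
above2.pkl 23:24.1(62,2) 24:36.1(62,1) 25:40.0(64,-2) 26:40.0(62,0) 27:40.0(68,-2) 28:34.3(68,-2) 29:35.0(64,-2) 30:34.4(68,-2) 31:29.9(68,-2)
aboveB.pkl 23:24.2(64,2) 24:24.4(65,2) 25:22.7(68,-2) 26:33.2(62,2) 27:34.3(67,2) 28:34.1(64,2) 29:33.4(68,2) 30:29.1(68,2) 31:29.1(65,2)
aboveB.pkl 23:22.2(67,1) 24:22.4(65,2) 25:21.2(68,2) 26:26.7(62,2) 27:29.2(67,2) 28:28.6(64,2) 29:29.4(68,2) 30:22.0(67,2) 31:22.2(68,1)
aboveB.pkl 23:28.6(62,-2) 24:27.8(68,-2) 25:25.7(68,-2) 26:39.9(62,1) 27:40.0(67,0) 28:40.0(66,2) 29:39.1(68,0) 30:37.3(62,-1) 31:37.4(67,-2)
```

```bash
python3 -c "
from tgt import *
delta(-56,60,th=27.3,n=4);delta(-56,12,th=27.3);delta(-56,0,th=27.3)"
```

```text
target [ 481.4 -219.1  210.6] shift [-0.01 -0.05 -1.01] turn [-0.01 -0.16 -0.01] per row of 4 [-0.004 -0.013 -0.254] [-0.002 -0.04  -0.004] cf [ 0.2  0.2 -0.6] t 33.525
target [ 481.4 -219.1  162.6] shift [-0.01 -0.05 -2.61] turn [-0.01 -0.16 -0.01] per row of 1 [-0.014 -0.051 -2.614] [-0.008 -0.158 -0.014] cf [ 0.2  0.2 -0.6] t 33.525
target [ 481.4 -219.1  150.6] shift [-0.01 -0.05 -3.01] turn [-0.01 -0.16 -0.01] per row of 1 [-0.014 -0.051 -3.014] [-0.008 -0.158 -0.014] cf [ 0.2  0.2 -0.6] t 33.525
```

Call:
{"op": "play_rows", "data": {
  "rows": [
    [[0,-0.02,-0.25],[0,-0.04,0]],
    [[0,-0.02,-0.25],[0,-0.04,0]],
    [[0,-0.02,-0.25],[0,-0.04,0]],
    [[0,-0.02,-0.25],[0,-0.04,0]],
    [[0,0,-0.23],[0,0,0]],
    [[0,0,-0.23],[0,0,0]],
    [[0,0,-0.23],[0,0,0]],
    [[0,0,0],[0,0,0]]
  ]
}}

```text
time: 34.52
tool_pos: [481.9, -220.6, 190.5]
tcp_rot: [2.664, 0.0, 1.466]
contact_force: [0.5, -0.1, -0.9]
grip_width: 4.6
finger_force: 29.5
```

Call:
{"op": "play_rows", "data": {
  "rows": [
    [[0,0,-0.15],[0,0,0]],
    [[0,0,-0.15],[0,0,0]],
    [[0,0,-0.15],[0,0,0]],
    [[0,0,0],[0,0,0]]
  ]
}}

```text
time: 35.02
tool_pos: [481.9, -220.6, 177.2]
tcp_rot: [2.664, 0.0, 1.466]
contact_force: [-0.5, -0.3, -1.0]
grip_width: 4.5
finger_force: 29.5
```

Call:
{"op": "play_rows", "data": {
  "rows": [
    [[0,0,-0.12],[0,0,0]],
    [[0,0,-0.12],[0,0,0]],
    [[0,0,-0.12],[0,0,0]],
    [[0,0,0],[0,0,0]]
  ]
}}

```text
time: 35.52
tool_pos: [482.0, -220.6, 166.5]
tcp_rot: [2.663, 0.0, 1.466]
contact_force: [-0.3, -0.4, -2.2]
grip_width: 4.7
finger_force: 29.5
```

Call:
{"op": "play_rows", "data": {
  "rows": [
    [[0,0,-0.1],[0,0,0]],
    [[0,0,-0.1],[0,0,0]],
    [[0,0,-0.1],[0,0,0]],
    [[0,0,0],[0,0,0]]
  ]
}}

```text
time: 36.02
tool_pos: [482.0, -220.7, 157.5]
tcp_rot: [2.663, 0.0, 1.466]
contact_force: [1.0, -0.0, -1.9]
grip_width: 5.0
finger_force: 29.5
```

Call:
{"op": "play_rows", "data": {
  "rows": [
    [[0,0,-0.06],[0,0,0]],
    [[0,0,-0.06],[0,0,0]],
    [[0,0,-0.05],[0,0,0]],
    [[0,0,0],[0,0,0]]
  ]
}}

```text
time: 36.52
tool_pos: [482.0, -220.7, 152.6]
tcp_rot: [2.663, 0.001, 1.466]
contact_force: [-0.8, 0.7, -1.6]
grip_width: 4.3
finger_force: 29.5
```

Call:
{"op": "play_rows", "data": {
  "rows": [
    [[0,0,-0.04],[0,0,0]],
    [[0,0,-0.04],[0,0,0]],
    [[0,0,0],[0,0,0]]
  ]
}}

```text
time: 36.9
tool_pos: [482.3, -220.9, 150.7]
tcp_rot: [2.662, 0.001, 1.466]
contact_force: [-0.6, -0.2, 1.2]
grip_width: 4.6
finger_force: 29.5
```

Call:
{"op": "play_rows", "data": {
  "rows": [
    [[0,0,-0.04],[0,0,0]],
    [[0,0,0],[0,0,0]]
  ]
}}

```text
time: 37.15
tool_pos: [482.8, -221.1, 150.2]
tcp_rot: [2.661, 0.002, 1.466]
contact_force: [-0.0, 1.5, 6.3]
grip_width: 4.7
finger_force: 29.6
```

Call:
{"op": "play_rows", "data": {
  "rows": [
    [[0.07,-0.01,0.01],[0.01,0.12,0]],
    [[0.07,-0.01,0.01],[0.01,0.12,0]],
    [[0,0,0],[0,0,0]]
  ]
}}

```text
time: 37.52
tool_pos: [486.8, -221.5, 150.2]
tcp_rot: [2.695, 0.002, 1.467]
contact_force: [-1.6, 1.9, 4.5]
grip_width: 4.4
finger_force: 29.6
```

Call:
{"op": "play_rows", "data": {
  "rows": [
    [[0.06,-0.01,0],[0.01,0.1,0]],
    [[0,0,0],[0,0,0]]
  ]
}}

```text
time: 37.78
tool_pos: [488.3, -221.6, 150.1]
tcp_rot: [2.709, 0.002, 1.467]
contact_force: [-1.3, 1.6, 5.2]
grip_width: 4.8
finger_force: 29.6
```

Call:
{"op": "play_rows", "data": {
  "rows": [
    [[0.04,0,0],[0.01,0.07,0]],
    [[0,0,0],[0,0,0]]
  ]
}}

```text
time: 38.02
tool_pos: [489.3, -221.6, 150.0]
tcp_rot: [2.72, 0.001, 1.466]
contact_force: [-2.3, 0.6, 7.2]
grip_width: 4.6
finger_force: 29.6
```

Call:
{"op": "play_rows", "data": {
  "rows": [
    [[0,0,0],[0,0,0]],
    [[0,0,0],[0,0,0]],
    [[0,0,0],[0,0,0]]
  ],
  "hand": -0.5
}}

```text
time: 38.4
tool_pos: [489.1, -221.6, 149.5]
tcp_rot: [2.721, 0.001, 1.466]
contact_force: [-0.6, 1.2, -0.6]
grip_width: 22.8
finger_force: 0.0
```

Call:
{"op": "play_rows", "data": {
  "rows": [
    [[-0.06,0.01,0.14],[0,0,0]],
    [[-0.06,0.01,0.14],[0,0,0]],
    [[-0.06,0.01,0.14],[0,0,0]],
    [[-0.17,0.02,0.4],[0,0,0]],
    [[-0.17,0.02,0.4],[0,0,0]],
    [[-0.17,0.02,0.4],[0,0,0]],
    [[-0.17,0.02,0.4],[0,0,0]],
    [[-0.17,0.02,0.4],[0,0,0]],
    [[0,0,0],[0,0,0]]
  ]
}}

```text
time: 39.52
tool_pos: [458.5, -218.1, 223.6]
tcp_rot: [2.719, 0.003, 1.466]
contact_force: [0.6, 0.2, 0.0]
grip_width: 22.8
finger_force: 0.0
```

```bash
python3 - <<'E'
from hand import *
np.set_printoptions(precision=1,suppress=True)
o=get_obs();print(o["time"],o["tool_pos"],o["contact_force"])
V={k:cam(k) for k in ("wrist","side","scene")}
for nm in V:
    print(nm,"mid",[(np.round(d["at"],1).tolist(),round(d["p"],2)) for d in pinpoint("saucer_rack_mid",nm)])
    print(nm,"bowl",[(np.round(d["at"],1).tolist(),round(d["p"],2)) for d in pinpoint("bowl_1",nm)])
    for X in (-56,0,56): print("exp",np.array(proj(V[nm],[540.7+(X+6)*.994,-225.5-(X+6)*.108,86])),end=" ")
    print()
f=cv2.resize(V["scene"][0][150:300,290:490],(400,300),interpolation=cv2.INTER_CUBIC);g=cv2.resize(V["side"][0][145:325,300:420],(267,400),interpolation=cv2.INTER_CUBIC)
c=np.zeros((600,800,3),np.uint8);c[:300,:400]=f;c[:400,410:677]=g;c[300:600,:400]=cv2.resize(V["wrist"][0],(400,250)).repeat(1,0)[:300] if 0 else 0
c[320:570,:400]=cv2.resize(V["wrist"][0],(400,250));save(c,"d1.png")
E
```

```text
39.525 [ 458.5 -218.1  223.6] [0.6 0.2 0. ]
wrist mid [([181.6, 378.3], 0.81)]
wrist bowl []
exp [192.7 291. ] exp [187.  340.2] exp [182. 383.] 
side mid [([287.6, 383.1], 0.74)]
side bowl [([176.1, 328.0], 0.68), ([247.7, 383.7], 0.63), ([210.0, 363.3], 0.59)]
exp [286.2 342.9] exp [286.  363.4] exp [285.7 383.8] 
scene mid [([237.5, 456.6], 0.87)]
scene bowl [([221.0, 414.5], 0.86), ([196.9, 247.0], 0.8), ([179.9, 308.8], 0.57), ([198.3, 366.0], 0.55)]
exp [245.8 414.6] exp [240.9 436. ] exp [236.2 456.6]
```

Call:
{"op": "play_rows", "data": {
  "rows": [
    [[-0.3,0.05,0.6],[0,0,0]],
    [[-0.3,0.05,0.6],[0,0,0]],
    [[-0.3,0.05,0.6],[0,0,0]],
    [[-0.1,0,0.3],[0,0,0]],
    [[0,0,0],[0,0,0]]
  ]
}}

```text
time: 40.6
tool_pos: [428.5, -213.5, 285.7]
tcp_rot: [2.719, 0.002, 1.466]
contact_force: [-0.2, 0.2, -0.0]
grip_width: 22.9
finger_force: 0.0
```

```bash
python3 - <<'E'
from hand import *
np.set_printoptions(precision=1,suppress=True)
o=get_obs();print(o["time"],o["tool_pos"])
V={k:cam(k) for k in ("wrist","side","scene")}
for nm in V:
    print(nm,"tr",[(np.round(d["at"]).tolist(),round(d["p"],2),[int(k) for k in (np.nonzero(d["mask"])[0].min(),np.nonzero(d["mask"])[0].max(),np.nonzero(d["mask"])[1].min(),np.nonzero(d["mask"])[1].max())]) for d in trace("saucer_1",nm)])
w=np.radians(-6.2);xr=np.array([np.cos(w),np.sin(w),0]);yr=np.array([-np.sin(w),np.cos(w),0]);k=np.array([0,0,1.])
def ring(X,dx,L,face):
    n=face*xr*np.cos(L)+k*np.sin(L);u=k*np.cos(L)-face*xr*np.sin(L)
    c=np.array([540.7,-225.5,22+64])+(X+dx)*xr   # rim-plane centre
    return [c+72*(np.cos(t)*u+np.sin(t)*yr) for t in np.radians(np.arange(-80,81,4))]
for nm in ("wrist","side","scene"):
    v=V[nm];G=grad(v)
    for X,face in ((-56,-1),(0,-1),(56,-1),(56,1)):
        S=sorted(((cv2.remap(G,*[a.reshape(-1,1) for a in np.array([proj(v,p)[::-1] for p in ring(X,dx,np.radians(L),face)],np.float32).T],cv2.INTER_LINEAR).mean(),L,dx) for L in np.arange(-10,11,1) for dx in np.arange(-8,9,2)),reverse=True)
        print(nm,X,face,*["%.1f(L%d,dx%d)"%s for s in S[:3]])
E
```

```text
40.6 [ 428.5 -213.5  285.7]
wrist tr [([174.0, 342.0], 0.63, [116, 229, 313, 367]), ([175.0, 298.0], 0.57, [114, 235, 270, 321])]
side tr [([285.0, 339.0], 0.95, [260, 311, 336, 347]), ([286.0, 360.0], 0.77, [261, 311, 356, 367])]
scene tr [([150.0, 284.0], 0.89, [145, 159, 265, 302]), ([243.0, 412.0], 0.8, [214, 277, 393, 430]), ([239.0, 441.0], 0.79, [210, 274, 418, 453]), ([273.0, 426.0], 0.35, [244, 291, 387, 474])]
wrist -56 -1 38.2(L4,dx-4) 38.2(L3,dx-4) 38.1(L1,dx-2)
wrist 0 -1 40.0(L2,dx-4) 40.0(L0,dx-2) 40.0(L3,dx-4)
wrist 56 -1 39.4(L-3,dx8) 39.3(L-2,dx8) 39.0(L-4,dx8)
wrist 56 1 39.4(L3,dx8) 39.3(L2,dx8) 39.0(L4,dx8)
side -56 -1 40.0(L10,dx-4) 39.9(L9,dx-2) 39.9(L8,dx-2)
side 0 -1 38.6(L-1,dx4) 38.6(L10,dx-8) 38.6(L1,dx2)
side 56 -1 40.0(L-10,dx8) 40.0(L-1,dx-2) 40.0(L-9,dx8)
side 56 1 40.0(L10,dx8) 40.0(L1,dx-2) 40.0(L9,dx8)
scene -56 -1 39.5(L8,dx-8) 39.5(L6,dx-6) 39.5(L5,dx-6)
scene 0 -1 39.9(L5,dx-6) 39.9(L7,dx-8) 39.9(L6,dx-8)
scene 56 -1 33.0(L-5,dx2) 32.9(L-7,dx4) 32.8(L-3,dx0)
scene 56 1 33.0(L5,dx2) 32.9(L7,dx4) 32.8(L3,dx0)
```

```bash
python3 -c "
from plant import bot
print(bot.close_job())"
```

```text
the job is handed in; nothing more can be done
None
```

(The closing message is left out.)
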